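# Fetch the sample tube from among the reagent bottles

### The job

The stoppered sample tube lying in the pale grey stand is hemmed in by three reagent bottles. Clear all three bottles onto the blue mat first, then lay the tube in the two V-notches of the orange cradle, centred along it (either end first), and only then stand each bottle back in the middle of the very pad on which it stood at the start. Keep the bottles upright and do not knock over the glass flask.

Things in the scene. Friction and masses are not known exactly. Their poses are not given: they have to be found in the camera images.
- clear_bottle_mid (a point): Pale clear bottle with a blue cap, 43 mm in diameter at the body, 95 mm high, about 0.11 kg; its side can be gripped up to 80 mm above its underside. The point is on its axis, 47.5 mm above its underside; z is up along the bottle. Starts on one of the stand's three pads.
- amber_bottle_mid (a point): Brown bottle with a white cap, 48 mm in diameter at the body, 106 mm high, about 0.17 kg; its side can be gripped up to 90 mm above its underside. The point is on its axis, 53 mm above its underside; z is up along the bottle. Starts on one of the stand's three pads.
- dropper_bottle_mid (a point): Small brown bottle with a black dropper top, 33 mm in diameter at the body, 88 mm high, about 0.06 kg. The point is on its axis, 44 mm above its underside; z is up along the bottle. Starts on one of the stand's three pads. Its side can be gripped up to 58 mm above its underside.
- tube_mid (a point): Stoppered glass sample tube with pale yellow content, a plain cylinder 26 mm in diameter and 206 mm long, about 0.075 kg, lying level. The point is its centre; z runs along the tube. At the start it lies in the two V-saddles of the stand along the stand's y axis, its axis 32 mm above the bench.
- stand: Fixed pale grey stand plate, 164 mm (its x) by 204 mm (its y), 6 mm thick, z up; the origin is the centre of its underside, on the bench. Three black round pads, 54 mm across, tops 8 mm above the bench, are centred at (x, y) = (-48, 42), (-48, -42) and (48, 0) mm. Two grey V-saddles, 14 mm thick along y, stand at y = -82 and 82 mm, 58 mm wide in x and 38 mm high; between them there is free room for fingers down to the plate once the bottles are away.
- cradle: Fixed cradle for the tube: aluminium plate 85 mm (its x) by 200 mm (its y), 6 mm thick, with two orange V-saddles, 14 mm thick along y, at y = -82 and 82 mm, 58 mm wide in x and 38 mm high. Origin at the centre of its underside, on the bench; z up. The notches run along y: the tube belongs along y.
- cradle_axis (a point): Where the centre of the tube belongs in the cradle: midway between the two V-saddles, 32 mm above the bench; y runs along the notches.
- mat: Fixed blue mat, 115 mm (its x) by 215 mm (its y), 4 mm thick, the side area for the bottles. Origin at the centre of its underside, on the bench; z up.
- flask_mid (a point): Bystander: glass volumetric flask with a long neck, 67 mm across, 217 mm high, standing on the bench near the back right; the point is on its axis, 108 mm up; z is up.

How it is judged (in metres and radians):
On the way, in this order (a step that is already met when the one before it is completed fails the run):
1. all three bottles stand released on the blue mat while the tube is still in the stand (x of clear_bottle_mid in the frame of mat between -0.058 and 0.058 m and y of clear_bottle_mid in the frame of mat between -0.108 and 0.108 m and height (world z) of clear_bottle_mid below 0.0575 m and angle between each of clear_bottle_mid, amber_bottle_mid, dropper_bottle_mid's own z axis and vertical below 0.15 rad and contact force between the fingers and clear_bottle below 0.1 N and x of amber_bottle_mid in the frame of mat between -0.058 and 0.058 m and y of amber_bottle_mid in the frame of mat between -0.108 and 0.108 m and height (world z) of amber_bottle_mid below 0.063 m and contact force between the fingers and amber_bottle below 0.1 N and x of dropper_bottle_mid in the frame of mat between -0.058 and 0.058 m and y of dropper_bottle_mid in the frame of mat between -0.108 and 0.108 m and height (world z) of dropper_bottle_mid below 0.054 m and contact force between the fingers and dropper_bottle below 0.1 N and distance of tube_mid from where it was at the start of the episode below 0.03 m), for 0.2 s.
2. the tube lies released in the cradle's V-notches while all three bottles are still on the mat (horizontal distance between tube_mid and cradle_axis below 0.015 m and z of tube_mid in the frame of cradle between 0.026 and 0.038 m and angle between the z axis of tube_mid and the y axis of cradle, either way round below 0.12 rad and contact force between the fingers and tube below 0.1 N and linear speed of tube below 0.02 m/s and x of clear_bottle_mid in the frame of mat between -0.058 and 0.058 m and y of clear_bottle_mid in the frame of mat between -0.108 and 0.108 m and height (world z) of clear_bottle_mid below 0.0575 m and angle between each of clear_bottle_mid, amber_bottle_mid, dropper_bottle_mid's own z axis and vertical below 0.15 rad and contact force between the fingers and clear_bottle below 0.1 N and x of amber_bottle_mid in the frame of mat between -0.058 and 0.058 m and y of amber_bottle_mid in the frame of mat between -0.108 and 0.108 m and height (world z) of amber_bottle_mid below 0.063 m and contact force between the fingers and amber_bottle below 0.1 N and x of dropper_bottle_mid in the frame of mat between -0.058 and 0.058 m and y of dropper_bottle_mid in the frame of mat between -0.108 and 0.108 m and height (world z) of dropper_bottle_mid below 0.054 m and contact force between the fingers and dropper_bottle below 0.1 N), for 0.2 s.
At the end, for the whole second after the job is handed in: The tube lies at rest in both V-notches of the cradle, its centre within 15 mm of the cradle's middle and along the notches within 0.12 rad; each bottle stands upright at rest within 15 mm of where it stood at the start; all released (horizontal distance between tube_mid and cradle_axis below 0.015 m and z of tube_mid in the frame of cradle between 0.026 and 0.038 m and angle between the z axis of tube_mid and the y axis of cradle, either way round below 0.12 rad and contact force between the fingers and tube below 0.1 N and linear speed of each of tube, clear_bottle, amber_bottle, dropper_bottle below 0.02 m/s and distance of each of clear_bottle_mid, amber_bottle_mid, dropper_bottle_mid from where it was at the start of the episode below 0.015 m and angle between each of clear_bottle_mid, amber_bottle_mid, dropper_bottle_mid's own z axis and vertical below 0.1 rad); the robot touches nothing.
It fails at once if a bottle is tipped more than 0.6 rad (angle between any of clear_bottle_mid, amber_bottle_mid, dropper_bottle_mid's own z axis and vertical above 0.6 rad).
It fails at once if the flask is knocked over (angle between flask_mid's own z axis and vertical above 0.5 rad).
It also fails if it takes over 131 s, if anything falls off the work surface, if the arm or the gripper's body presses on something with over 40 N, if the wrist force passes 120 N, or if a joint passes its speed limit or range.

### The arm

A 6-joint arm with a two-finger parallel gripper is mounted at the origin on a cart in front of the work surface, level with it; the furniture and walls round the work are solid. World frame = base frame: x ahead of the robot, y to its left, z up, the work surface at z = 0. Lengths are in mm, angles in degrees, forces in N, time in s.
With the tool pointing down it reaches from about 350 to 850 mm from the base axis. Payload 8.1 kg.
Tool frame: the origin (TCP) lies at the very end of the fingers, on their centre line; the grasp point (between the pads) lies 19 mm behind it (r.grip_depth is the distance from the TCP to the grasp point, in mm); y points along the fingers, z is the direction in which the jaws open and shut, and the axes are right-handed (so a half turn about y gives the same grasp; the last joint's range is limited). The gripper opens to 85 mm and grips with 20 to 120 N. Pads are 22 mm wide; open, the fingers measure 114 mm over their backs; the gripper's body (76 mm by 85 mm) begins 54 mm behind the grasp point. The pads swing forward as they close: fully open they stand 13 mm farther back than shut.
Start: joints at [-71.643, 7.471, 85.268, -0, 87.261, -4.893], TCP at [236.872, -551.268, 191.292] pointing down, gripper open.
Joint ranges: [-169.43, 169.43], [-51.17, 129.36], [1.28, 143.12], [-76.62, 256.62], [0, 156.53], [-152.29, 152.29]. Speed limits (degrees/s): [136.94, 136.94, 159.86, 180, 180, 180].

### API

Orientations are given as [roll, pitch, yaw] about the fixed x, y, z axes, in that order (R = Rz(yaw) Ry(pitch) Rx(roll)).
In Python, from bench import readout, eyes, r gives the robot as it stands. The module is installed in compiled form; this text tells all that it offers.
- The arm moves only by the tool move_arm, never from a script. Its argument "motion" is text: rows parted by semicolons, each of 6 numbers parted by spaces: the shift along the world's x, y, z in cm, then the turn, a rotation vector about the world's x, y, z in degrees. A call has 1 to 10 rows; each row is the pose to reach, as a shift and turn from the pose commanded when the call began; what a row does not reach only later rows make up. A row lasts 1/12 s, in which the tool goes at most 41.7 mm and 7.16 degrees, less where a joint would pass 70% of its speed; a pose out of reach is approached as far as the arm can. A call with a gripper value outside its range is refused whole. "fingers" is the finger opening in cm, from 0 to 8.54, set as the call begins (left out, the last holds). The fingers move at their own pace and stop on an object; "squeeze" is the grip in N (left out, the last holds). Time passes only in rows, so rows that repeat a pose let the fingers close. It gives the time, the measured TCP pose, the force and the opening at its end, in the units of the state.
- readout.sense(): the state, without advancing time (a new reading comes with each control period).
- eyes.snapshot(name): name is "scene" or "top"; returns a dict with "image" (480x640x3 uint8, blue, green, red), "fx", "fy", "cx", "cy" (pixels), "dist_coeffs" ([k1, k2, p1, p2, k3] as OpenCV has them; the pictures are not rectified), "world_to_cam" (4x4, takes a point from world to camera coordinates). Camera axes: x right, y down, z forward; pixel columns grow to the right and rows downward; lengths in mm; the calibration is good to about 2 mm. A picture is of the moment at which its call begins. There is no depth.
- r.hand_in(): hands the job in, once; it reports no verdict.
The state is a dict: "time": time; "joint_pos": joint angles; "qd": joint speeds; "joint_efforts": joint torques, N m; "tool_pos": TCP position; "tcp_rot": TCP orientation; "ft_force": force on the tool from outside, world axes, zero at the start; "wrist_torque": the same for the moment, N m; "finger_gap": finger opening in mm.
Only numpy, scipy, OpenCV 4.12 (cv2) and the standard library are available. Lean on these libraries where they do the work, as an engineer would, in place of code of your own. Each camera call takes 0.05 s, during which the arm holds its last target. There are 200 camera calls.

## Working session

There is one attempt and no reset: what is moved stays moved. The work goes in short steps, Python scripts to look and compute and a tool call to move; the robot and the scene stay as the last step left them, time stands still between calls to the robot, and variables do not carry over. Pictures are saved under pics/ and viewed, about 12 in all and at most 16, crops included, and the job is handed in when it is done.

Besides the shell and the picture viewer there is one more tool, called after "Emit:" by a JSON object that holds its "name" and its "arguments", one argument or row to a line. move_arm: Moves the arm, as the interface text tells. Its arguments: {"type":"object","properties":{"motion":{"type":"string"},"fingers":{"type":"number"},"squeeze":{"type":"number"}},"required":["motion"]}

```bash
mkdir -p pics
cat > h.py <<'E'
import cv2,numpy as np
from bench import readout,eyes,r
def snap(n,f):
    s=eyes.snapshot(n); cv2.imwrite('pics/'+f+'.png',s['image']); np.save('pics/'+f+'.npy',s,allow_pickle=True); return s
def load(f): return np.load('pics/'+f+'.npy',allow_pickle=True).item()
def ray(s,uv):
    K=np.array([[s['fx'],0,s['cx']],[0,s['fy'],s['cy']],[0,0,1.]])
    p=cv2.undistortPoints(np.array(uv,float).reshape(-1,1,2),K,np.array(s['dist_coeffs'],float)).reshape(-1,2)
    W=np.array(s['world_to_cam']); R,t=W[:3,:3],W[:3,3]
    return -R.T@t,np.c_[p,np.ones(len(p))]@R
def plane(s,uv,z):
    o,d=ray(s,uv); return o+d*((z-o[2])/d[:,2])[:,None]
def proj(s,P):
    K=np.array([[s['fx'],0,s['cx']],[0,s['fy'],s['cy']],[0,0,1.]]); W=np.array(s['world_to_cam'])
    return cv2.projectPoints(np.array(P,float).reshape(-1,1,3),cv2.Rodrigues(W[:3,:3])[0],W[:3,3],K,np.array(s['dist_coeffs'],float))[0].reshape(-1,2)
def tri(s1,u1,s2,u2):
    o1,d1=ray(s1,u1);o2,d2=ray(s2,u2);out=[]
    for a,b in zip(d1,d2):
        k=np.linalg.lstsq(np.c_[a,-b],o2-o1,rcond=None)[0]; p,q=o1+k[0]*a,o2+k[1]*b
        out.append(np.r_[(p+q)/2,np.linalg.norm(p-q)])
    return np.array(out)
E
python3 - <<'E'
from h import *
np.set_printoptions(precision=1,suppress=True)
for n in('scene','top'):
    s=snap(n,n+'0'); print(n,s['fx'],s['cx'],s['cy'],s['dist_coeffs'],ray(s,[[320,240]]))
print(readout.sense())
E
```

```text
scene 437.0369900615549 321.1132010511432 244.1785970541716 [-0.  0.  0.  0.  0.] (array([ 214., -306.,  722.]), array([[ 0.5,  0.5, -0.7]]))
top 455.8835027066064 323.0403130663472 243.30280788243564 [-0.1  0.   0.   0.   0. ] (array([ 567.3,   86.7, 1040.2]), array([[ 0.1,  0. , -1. ]]))
{'time': 0.1, 'joint_pos': array([-71.6,   7.5,  85.3,  -0. ,  87.3,  -4.9]), 'qd': array([-0. , -0.1, -0.2, -0. , -0. , -0.1]), 'joint_efforts': array([  0. , -57.1, -50.2,  -0. ,   0. ,  -0. ]), 'tool_pos': array([ 236.7, -550.7,  190.3]), 'tcp_rot': array([ -90.1,    0. , -156.7]), 'ft_force': array([-0. , -0.1, -0.9]), 'wrist_torque': array([-0.,  0., -0.]), 'finger_gap': 85.95725901724916}
```

View pics/scene0.png

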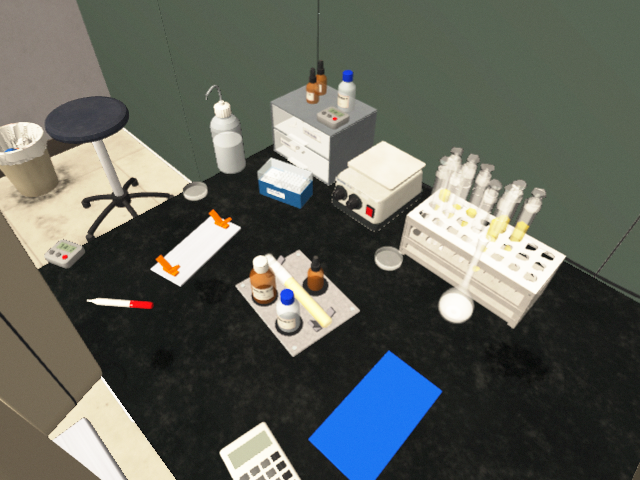

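View pics/top0.png

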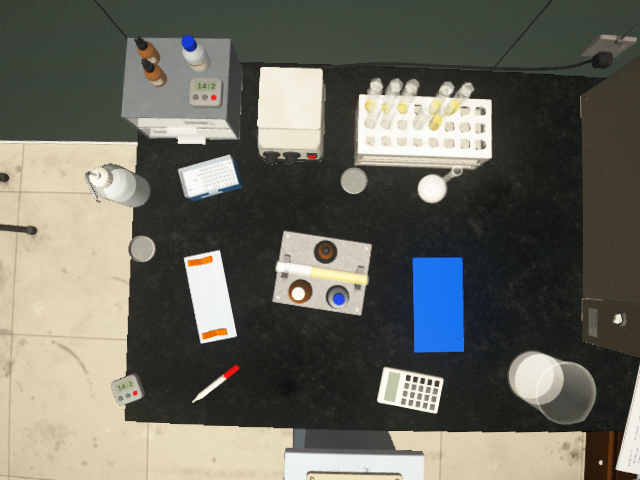

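Scene: amber cap (261,263), clear cap (288,297), dropper (316,262), the tube running between them, and the mat around (376,415). Top: amber (299,291), clear (339,298), dropper (325,250), tube (277,268)–(368,281), cradle saddles (201,260)/(214,335), mat centre (438,304).

Run:
```python
from h import *
np.set_printoptions(precision=1,suppress=True)
S,T=load('scene0'),load('top0')
def blobs(s,lo,hi,roi,n=1,pred=None):
    x0,y0,x1,y1=roi; h=cv2.cvtColor(s['image'],cv2.COLOR_BGR2HSV)[y0:y1,x0:x1]
    m=cv2.inRange(h,np.array(lo),np.array(hi)); m=cv2.morphologyEx(m,cv2.MORPH_CLOSE,np.ones((3,3)))
    cs=sorted(cv2.findContours(m,cv2.RETR_EXTERNAL,cv2.CHAIN_APPROX_NONE)[0],key=cv2.contourArea)[-n:]
    return [c+np.array([x0,y0]) for c in cs]
cen=lambda c:np.array(cv2.minEnclosingCircle(c)[0])
blue=((105,120,60),(130,255,255))
orange=((5,190,150),(20,255,255))
# mat
m=blobs(T,*blue,(395,230,480,370))[0]; box=cv2.boxPoints(cv2.minAreaRect(m)); P=plane(T,box,4); print('mat corners',P[:,:2].tolist(),'cen',P.mean(0))
ms=blobs(S,*blue,(300,340,460,480))[0]
# cradle saddles
ct=sorted([cv2.minAreaRect(c)[0] for c in blobs(T,*orange,(170,240,245,350),2)],key=lambda p:p[1])
cs=sorted([cv2.minAreaRect(c)[0] for c in blobs(S,*orange,(140,200,250,285),2)],key=lambda p:p[1])
print('orange',ct,cs,tri(T,ct,S,cs)); 
for z in (30,38): print(z,plane(T,ct,z))
h=cv2.cvtColor(T['image'],cv2.COLOR_BGR2HSV)
w=blobs(T,(0,0,170),(180,80,255),(170,240,245,350))[0]; b=cv2.boxPoints(cv2.minAreaRect(w)); P=plane(T,b,6);print('crad plate',P.tolist(),P.mean(0))
# stand
g=blobs(T,(0,0,90),(180,60,255),(260,220,385,325))[0]; b=cv2.boxPoints(cv2.minAreaRect(cv2.convexHull(g))); P=plane(T,b,6);print('stand',b.tolist(),P.tolist(),P.mean(0))
# caps
bt=cen(blobs(T,*blue,(325,280,355,315))[0]); bs=cen(blobs(S,*blue,(270,280,310,325))[0]); print('clear',bt,bs,tri(T,[bt],S,[bs]),plane(T,[bt],93))
wt=cen(blobs(T,(0,0,170),(180,70,255),(285,280,315,305))[0]); ws=cen(blobs(S,(0,0,170),(180,70,255),(250,252,268,275))[0]); print('amber',wt,ws,tri(T,[wt],S,[ws]),plane(T,[wt],104))
print('gripper px',proj(T,[[237,-551,190]]),proj(S,[[237,-551,190]]))
a=cv2.resize(T['image'][215:330,255:390],None,fx=4.4,fy=4.4,interpolation=cv2.INTER_CUBIC)
b=cv2.resize(S['image'][240:360,225:365],None,fx=4.4,fy=4.4,interpolation=cv2.INTER_CUBIC)
cv2.imwrite('pics/crop_t.png',a);cv2.imwrite('pics/crop_s.png',b)
```

```text
mat corners [[598.1863633953819, -118.57538843588462], [603.0530875612836, -237.1287336222441], [385.98656421783323, -244.01071489115748], [382.1668732963989, -126.24424150511815]] cen [ 492.3 -181.5    4. ]
orange [(199.79998779296875, 261.1000061035156), (214.05308532714844, 333.2520446777344)] [(218.6742401123047, 218.31729125976562), (166.82138061523438, 264.9537353515625)] [[572.6 360.4  24.8   4.5]
 [413.3 322.2  24.2   4.6]]
30 [[574.4 357.5  30. ]
 [416.1 319.5  30. ]]
38 [[574.3 355.4  38. ]
 [417.3 317.7  38. ]]
crad plate [[582.2635692590733, 402.98210243074834, 6.0], [601.3558615890535, 320.1099620389736, 6.0], [408.37527439382563, 273.6786896911398, 6.0], [389.04571744222955, 355.78390571347666, 6.0]] [495.3 338.1   6. ]
stand [[269.5549011230469, 301.39306640625], [280.6300354003906, 229.40460205078125], [373.8843688964844, 243.75140380859375], [362.8092346191406, 315.7398681640625]] [[488.41301805969715, 201.63907283211114, 6.0], [652.2295731279788, 182.0910455766417, 6.0], [625.7997577613199, -30.970441559332556, 6.0], [462.2962122629417, -9.917454000561165, 6.000000000000227]] [557.2  85.7   6. ]
clear [338.3 298.8] [286.5 296.5] [[503.6  50.7  92.5   2.7]] [[504.6  49.8  93. ]]
amber [299.5 292. ] [262.6 263.7] [[516.3 130.6 104.3   1.5]] [[516.9 130.1 104. ]]
gripper px [[645.9 447.2]] [[593.9 960.7]]
```

View pics/crop_t.png

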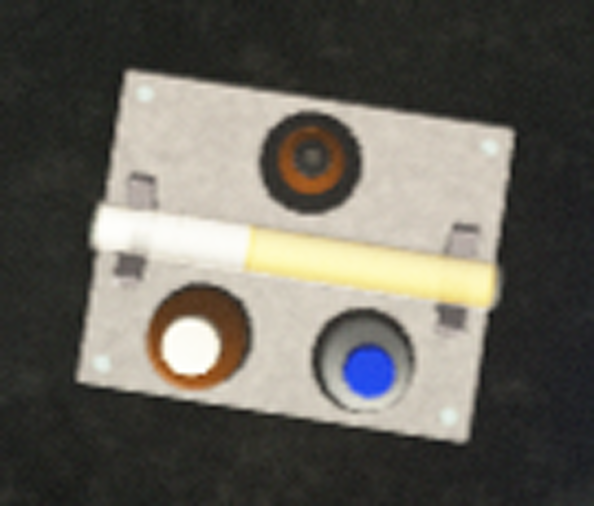

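View pics/crop_s.png

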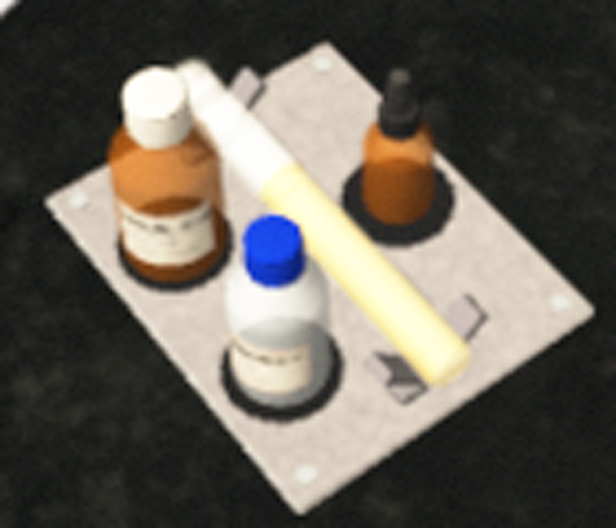

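Crops: stand corners at (127,70), (514,128), (468,442), (78,382); tube ends at (95,228) white and (497,285) yellow; dropper tip at (313,157) in top and (399,75) in scene. All bottles stand in the middle of their pads.

Run:
```python
from h import *
np.set_printoptions(precision=1,suppress=True)
S,T=load('scene0'),load('top0')
t=lambda *p:np.array(p)/4.4+[255-.4,215-.4]; s=lambda *p:np.array(p)/4.4+[225-.4,240-.4]
def fit(loc,W):
    loc=np.array(loc,float);W=np.array(W)[:,:2];a,b=loc-loc.mean(0),W-W.mean(0);U,_,V=np.linalg.svd(a.T@b);R=(U@V).T
    c=W.mean(0)-R@loc.mean(0);return c,np.degrees(np.arctan2(R[1,0],R[0,0])),R,(loc@R.T+c-W)
cl=[[82,102],[82,-102],[-82,-102],[-82,102]]
c1=plane(T,t((127,70),(514,128),(468,442),(78,382)),6); c2=plane(S,s((326,42),(595,311),(302,514),(45,202)),6)
for C in (c1,c2,(c1+c2)/2):
    c,y,R,e=fit(cl,C);print('stand',c,y,np.abs(e).max()); print((np.array([[-48,42],[-48,-42],[48,0]])@R.T+c))
print('corner tri',tri(T,t((127,70),(514,128),(468,442),(78,382)),S,s((326,42),(595,311),(302,514),(45,202))))
print('dropper tip',tri(T,t((313,157)),S,s((399,75))),plane(T,t((313,157)),88))
e=tri(T,t((95,228),(497,285)),S,s((190,75),(447,365)));print('tube ends',e,e.mean(0));p=plane(T,t((95,228),(497,285)),32);print(p,p.mean(0))
u=np.array([[-33.333,0]]) 
cc=[[582.3,403],[601.4,320.1],[408.4,273.7],[389.,355.8]]
print('cradle',fit([[-42.5,100],[42.5,100],[42.5,-100],[-42.5,-100]],cc)[:2])
print('mat',fit([[-57.5,107.5],[57.5,107.5],[57.5,-107.5],[-57.5,-107.5]],[[598.2,-118.6],[603,-237.1],[386,-244],[382.2,-126.2]])[:2])
```

```text
stand [557.  85.] -6.948536258509187 0.8565030869911112
[[514.4 132.5]
 [504.3  49.1]
 [604.6  79.2]]
stand [554.2  85.4] -6.845838915068623 1.4007423963722658
[[511.6 132.8]
 [501.6  49.4]
 [601.9  79.7]]
stand [555.6  85.2] -6.897167456925478 0.8772814882493094
[[513.  132.6]
 [502.9  49.2]
 [603.3  79.4]]
corner tri [[649.  176.5   5.5   2.6]
 [624.9 -24.6   3.    2.9]
 [463.   -5.5   3.6   1.4]
 [487.4 196.4   3.5   2.4]]
dropper tip [[603.4  79.6  95.8   2.2]] [[604.5  78.8  88. ]]
tube ends [[568.2 185.9  37.3   1. ]
 [542.9 -13.2  36.4   6.4]] [555.5  86.3  36.9   3.7]
[[567.8 186.7  32. ]
 [545.2 -15.9  32. ]] [556.5  85.4  32. ]
cradle (array([495.3, 338.1]), np.float64(-76.45436599264669))
mat (array([ 492.4, -181.5]), np.float64(-88.04444394573474))
```

Emit:
{"name": "move_arm", "arguments": {
  "motion": "0 0 15 0 0 0; 0 0 15 0 0 0; 0 0 15 0 0 0; 0 0 15 0 0 0; 36.7 63 15 0 0 -30; 36.7 63 15 0 0 -30; 36.7 63 15 0 0 -30; 36.7 63 15 0 0 -30; 36.7 63 15 0 0 -30; 36.7 63 15 0 0 -30",
  "fingers": 8.5,
  "squeeze": 25
}}

```text
time: 0.93
tool_pos: [361.2, -336.9, 340.9]
tcp_rot: [-90.0, -0.0, 173.0]
ft_force: [1.1, 0.0, 0.4]
finger_gap: 84.9
```

Emit:
{"name": "move_arm", "arguments": {
  "motion": "24.2 41.6 0 0 0 0; 24.2 41.6 0 0 0 0; 24.2 41.6 0 0 0 0; 24.2 41.6 0 0 0 0; 24.2 41.6 0 0 0 0; 24.2 41.6 0 0 0 0; 24.2 41.6 0 0 0 0; 24.2 41.6 0 0 0 0; 24.2 41.6 0 0 0 0; 24.2 41.6 0 0 0 0"
}}

```text
time: 1.77
tool_pos: [570.8, 23.6, 340.9]
tcp_rot: [-90.0, -0.0, 173.3]
ft_force: [0.0, -1.5, 0.1]
finger_gap: 85.0
```

Emit:
{"name": "move_arm", "arguments": {
  "motion": "0 0 0 0 0 0; 0 0 0 0 0 0; 0 0 0 0 0 0; 0 0 0 0 0 0"
}}

```text
time: 2.1
tool_pos: [570.0, 20.5, 341.3]
tcp_rot: [-90.0, -0.0, 173.2]
ft_force: [-0.0, 0.6, -0.0]
finger_gap: 85.0
```

Emit:
{"name": "move_arm", "arguments": {
  "motion": "3.4 5.9 -3 0 0 0; 3.4 5.9 -3 0 0 0; 3.4 5.9 -20 0 0 0; 3.4 5.9 -20 0 0 0; 3.4 5.9 -20 0 0 0; 3.4 5.9 -20 0 0 0; 3.4 5.9 -20 0 0 0; 3.4 5.9 -20 0 0 0; 3.4 5.9 -20 0 0 0; 3.4 5.9 -20 0 0 0"
}}

```text
time: 2.93
tool_pos: [607.0, 80.0, 145.9]
tcp_rot: [-90.1, 0.4, 173.2]
ft_force: [-0.2, 0.2, -0.2]
finger_gap: 84.8
```

Run:
```python
from h import *
s=readout.sense();print(s['tool_pos'],s['tcp_rot'],s['joint_pos'])
a=snap('top','t1');b=snap('scene','s1')
cv2.imwrite('pics/v1.png',np.hstack([cv2.resize(a['image'][200:330,250:390],(400,371)),cv2.resize(b['image'][200:360,220:380],(371,371))]))
```

```text
[606.96216695  79.97571445 145.93937254] [-90.06032762   0.36055854 173.20027368] [ 2.70897402e+00  1.03273144e+01  8.68743425e+01 -6.47251254e-05
  8.24327725e+01  9.95085188e+01]
```

View pics/v1.png

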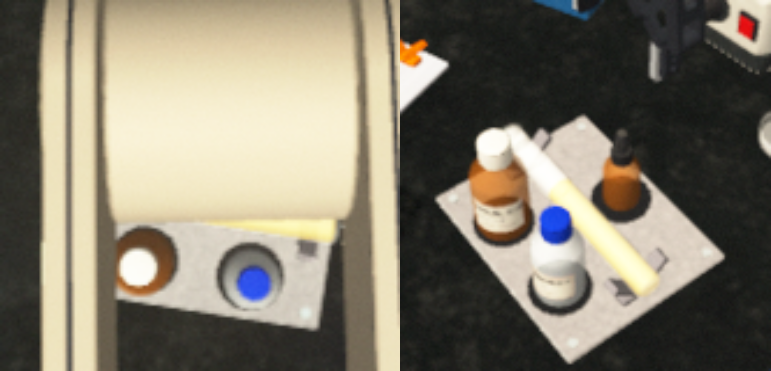

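The crop shows the stand unchanged and the gripper above and behind the dropper (left finger tip near scene pixel (330,232)). I'll check this against the projected TCP.

Run:
```python
from h import *
s=readout.sense();print(s['tool_pos'],s['tcp_rot'],s['qd'])
P=s['tool_pos'];import math
d=np.array([math.cos(math.radians(-96.8)),math.sin(math.radians(-96.8)),0])
b=load('s1');print(proj(b,[P,P+43*d,P-43*d,[603.6,79.3,96]]))
cv2.imwrite('pics/v2.png',cv2.resize(b['image'][100:300,220:460],None,fx=3,fy=3))
```

```text
[606.81931411  80.30597924 145.46096441] [-90.05863306   0.34957516 173.22862081] [ 0.38626827  0.48188818  0.86871408  0.06289325 -0.34797751  0.10396553]
[[317.09303637 237.47849263]
 [332.07582873 251.36583384]
 [302.93528558 224.35593808]
 [316.03926042 256.56732875]]
```

View pics/v2.png

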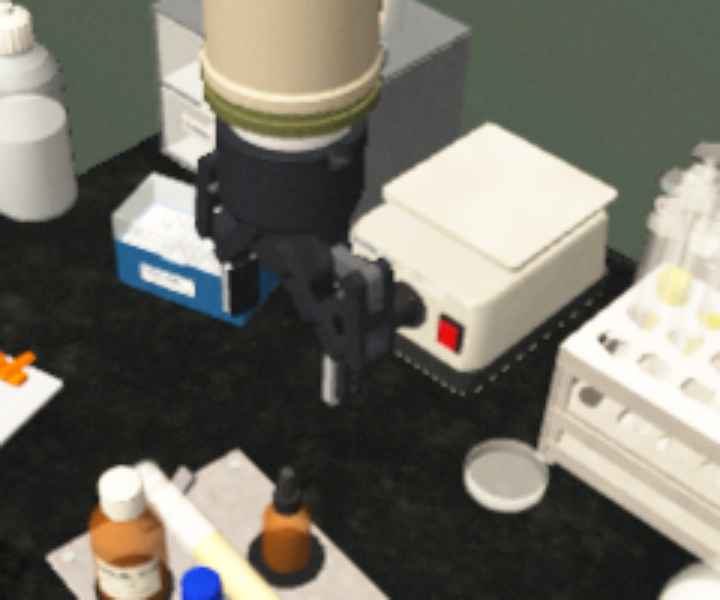

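The finger tips show about 18 px higher than the predicted TCP. Part of that is the open-pad setback. I'll descend partway and look again.

Emit:
{"name": "move_arm", "arguments": {
  "motion": "0 0 -4 0 0 0; 0 0 -7 0 0 0; 0 0 -7 0 0 0; 0 0 -7 0 0 0; 0 0 -7 0 0 0; 0 0 -7 0 0 0"
}}

```text
time: 3.53
tool_pos: [606.7, 80.6, 74.9]
tcp_rot: [-90.0, 0.3, 173.3]
ft_force: [-0.8, -0.1, 0.6]
finger_gap: 84.9
```

Run:
```python
from h import *
s=readout.sense();print(s['tool_pos'],s['tcp_rot'],s['qd'])
P=s['tool_pos'];import math
d=np.array([math.cos(math.radians(-96.8)),math.sin(math.radians(-96.8)),0])
b=snap('scene','s2');print((proj(b,[P,P+43*d,P-43*d,P+[0,0,13]])-[220,180])*4.5)
cv2.imwrite('pics/v3.png',cv2.resize(b['image'][180:310,220:390],None,fx=4.5,fy=4.5))
```

```text
[606.7385067   80.61886789  74.86603113] [-90.04726903   0.28050534 173.25266864] [-0.09091258 -0.2513258   0.32783116  0.03268087 -0.32987875  0.02465182]
[[434.82909833 371.32164117]
 [497.96169498 432.9644182 ]
 [374.96385423 312.86697542]
 [435.07447185 351.56586462]]
```

View pics/v3.png

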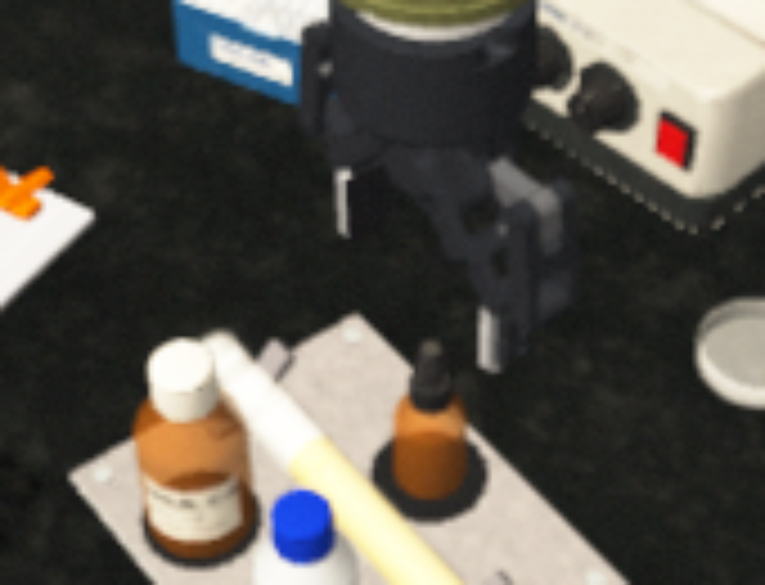

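Pad tips show at crop (345,235) and (490,370), about 30 mm higher than the TCP predicts. I'll descend further (safe either way) and check against the bottle.

Emit:
{"name": "move_arm", "arguments": {
  "motion": "-0.3 -0.1 -2 0 0 0; -0.3 -0.1 -3.2 0 0 0; -0.3 -0.1 -3.2 0 0 0; -0.3 -0.1 -3.2 0 0 0; -0.3 -0.1 -3.2 0 0 0; -0.3 -0.1 -3.2 0 0 0"
}}

```text
time: 4.08
tool_pos: [602.3, 79.5, 40.5]
tcp_rot: [-90.0, 0.1, 173.2]
ft_force: [0.4, -0.2, 0.0]
finger_gap: 85.3
```

Run:
```python
from h import *
s=readout.sense();print(s['tool_pos'],s['tcp_rot'],s['ft_force'])
P=s['tool_pos'];import math
d=np.array([math.cos(math.radians(-96.8)),math.sin(math.radians(-96.8)),0])
b=snap('scene','s3');print((proj(b,[P,P+43*d,P-43*d,P+[0,0,13]])-[220,180])*4.5)
cv2.imwrite('pics/v4.png',cv2.resize(b['image'][180:310,220:390],None,fx=4.5,fy=4.5))
```

```text
[602.25550859  79.52930651  40.49444707] [-9.00157323e+01  9.07114908e-02  1.73249982e+02] [ 0.4236331  -0.19633673  0.04881276]
[[428.77632754 428.37602176]
 [490.07434363 489.89781351]
 [370.56997644 369.95381354]
 [428.94825389 409.76758055]]
```

View pics/v4.png

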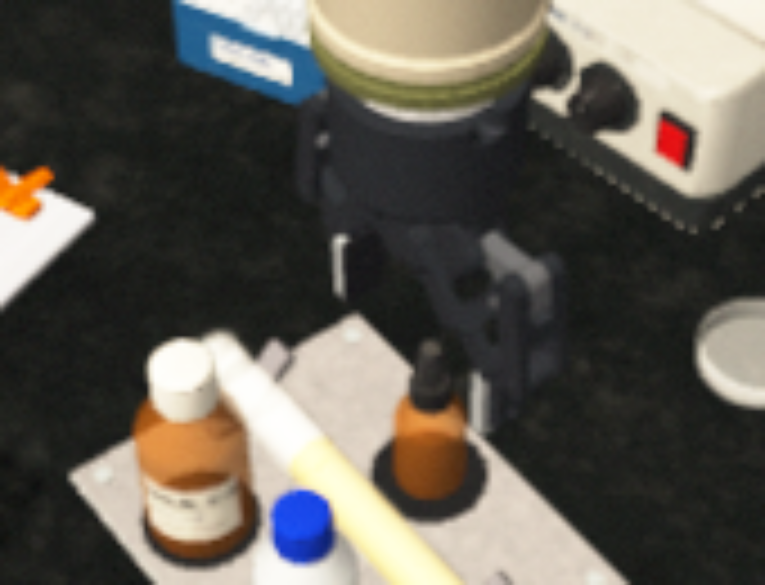

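The dropper sits in front of the gripper in the image, with pad tips at (342,297) and (483,430). The shown gripper seems higher or farther back than reported. Rather than risk the bottle, I'll check over the empty mat with both cameras and a touch.

Emit:
{"name": "move_arm", "arguments": {
  "motion": "0 0 10 0 0 0; 0 0 10 0 0 0; 0 0 10 0 0 0; -11 -26 10 0 0 0; -11 -26 10 0 0 0; -11 -26 10 0 0 0; -11 -26 10 0 0 0; -11 -26 10 0 0 0; -11 -26 10 0 0 0; -11 -26 10 0 0 0"
}}

```text
time: 4.97
tool_pos: [490.3, -183.2, 140.4]
tcp_rot: [-89.9, 0.1, 173.2]
ft_force: [0.4, -0.8, -0.2]
finger_gap: 84.9
```

Emit:
{"name": "move_arm", "arguments": {
  "motion": "0 0 -8 0 0 0; 0 0 -8 0 0 0; 0 0 -8 0 0 0; 0 0 -8 0 0 0; 0 0 -8 0 0 0; 0 0 -8 0 0 0",
  "fingers": 0
}}

```text
time: 5.47
tool_pos: [493.6, -181.1, 62.5]
tcp_rot: [-89.9, 0.2, 173.3]
ft_force: [-0.5, 0.7, 0.0]
finger_gap: 12.0
```

Run:
```python
from h import *
s=readout.sense();print(s['tool_pos'],s['tcp_rot'],s['finger_gap'],s['ft_force'])
P=s['tool_pos']
b=snap('scene','s4');a=snap('top','t4')
u=proj(b,[P])[0];v=proj(a,[P])[0];print(u,v)
x,y=(u-[90,75]).astype(int);X,Y=(v-[90,75]).astype(int)
x=min(x,460);y=min(y,330)
A=cv2.resize(b['image'][y:y+150,x:x+180],None,fx=2.2,fy=2.2);B=cv2.resize(a['image'][Y:Y+150,X:X+180],None,fx=2.2,fy=2.2)
cv2.circle(A,tuple(((u-[x,y])*2.2).astype(int)),3,(0,0,255),-1);cv2.circle(B,tuple(((v-[X,Y])*2.2).astype(int)),3,(0,0,255),-1)
print(x,y,X,Y);cv2.imwrite('pics/v5.png',np.hstack([A,B]))
```

```text
[ 493.64515476 -181.10678321   62.48823505] [-89.91620557   0.24574778 173.30087609] 12.023248001869444 [-0.47553557  0.65675502  0.00067455]
[383.81009344 397.81985957] [445.04255956 305.82394632]
293 322 355 230
```

View pics/v5.png

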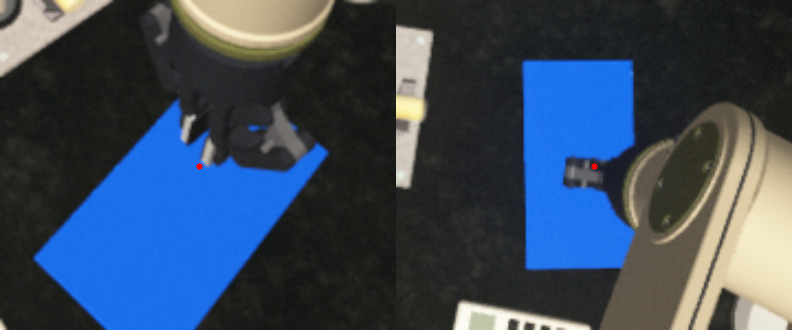

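Closed, the tips come out near the projected TCP: the midpoint (195,152) is against the red mark at (200,166). Most of the gap was the pads' setback when open. A touch on the mat will settle z.

Emit:
{"name": "move_arm", "arguments": {
  "motion": "0 0 -4 0 0 0; 0 0 -5 0 0 0; 0 0 -5 0 0 0; 0 0 -5 0 0 0; 0 0 -5.2 0 0 0; 0 0 -5.4 0 0 0; 0 0 -5.4 0 0 0"
}}

```text
time: 6.15
tool_pos: [492.2, -180.9, 6.4]
tcp_rot: [-90.0, 0.1, 173.3]
ft_force: [-0.5, 0.3, -0.1]
finger_gap: -0.2
```

Emit:
{"name": "move_arm", "arguments": {
  "motion": "0 0 -0.1 0 0 0; 0 0 -0.2 0 0 0; 0 0 -0.3 0 0 0; 0 0 -0.4 0 0 0; 0 0 -0.5 0 0 0; 0 0 -0.5 0 0 0"
}}

```text
time: 6.65
tool_pos: [491.1, -180.4, -0.0]
tcp_rot: [-90.0, -0.0, 173.2]
ft_force: [-0.2, 0.3, 0.5]
finger_gap: -0.1
```

Emit:
{"name": "move_arm", "arguments": {
  "motion": "0 0 -0.1 0 0 0; 0 0 -0.2 0 0 0; 0 0 -0.3 0 0 0; 0 0 -0.4 0 0 0; 0 0 -0.5 0 0 0; 0 0 -0.5 0 0 0"
}}

```text
time: 7.15
tool_pos: [491.2, -180.4, -5.0]
tcp_rot: [-90.0, -0.0, 173.3]
ft_force: [-0.7, 0.3, -0.2]
finger_gap: 0.3
```

Run:
```python
from h import *
s=readout.sense();print(s['tool_pos'],s['joint_pos'],s['ft_force'])
P=s['tool_pos']
b=snap('scene','s5')
u=proj(b,[P])[0];print(u)
x,y=293,300
A=cv2.resize(b['image'][y:y+150,x:x+180],None,fx=4,fy=4)
cv2.circle(A,tuple(((u-[x,y]+.5)*4).astype(int)),3,(0,0,255),-1);cv2.imwrite('pics/v6.png',A)
```

```text
[ 491.166413   -180.43925868   -4.97678683] [-2.57864781e+01  6.61583074e+00  1.07809182e+02 -7.53818659e-04
  6.55996387e+01  7.09626570e+01] [-0.67736181  0.34756639 -0.17219137]
[377.65998788 415.5924647 ]
```

View pics/v6.png

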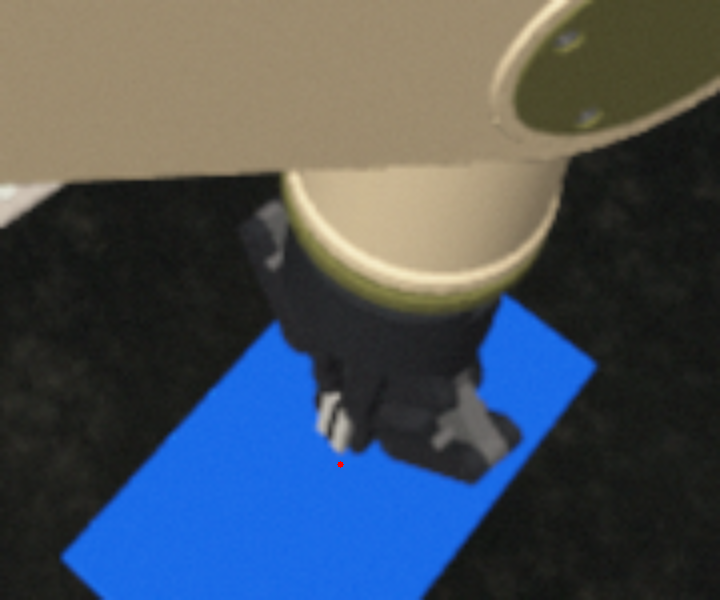

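Tips at (333,445) against the TCP mark at (340,464). There is still no contact at a reported z of −5, so the true tips sit above the reported TCP. I'll go on down until they touch.

Emit:
{"name": "move_arm", "arguments": {
  "motion": "0 0 -0.1 0 0 0; 0 0 -0.2 0 0 0; 0 0 -0.3 0 0 0; 0 0 -0.4 0 0 0; 0 0 -0.4 0 0 0"
}}

```text
time: 7.62
tool_pos: [491.2, -180.4, -9.0]
tcp_rot: [-90.0, -0.0, 173.3]
ft_force: [0.3, 0.5, -0.0]
finger_gap: -0.1
```

Emit:
{"name": "move_arm", "arguments": {
  "motion": "0 0 -0.1 0 0 0; 0 0 -0.2 0 0 0; 0 0 -0.3 0 0 0; 0 0 -0.3 0 0 0"
}}

```text
time: 7.95
tool_pos: [491.2, -180.5, -11.9]
tcp_rot: [-90.0, -0.0, 173.2]
ft_force: [-0.8, 0.4, -0.5]
finger_gap: -0.0
```

Emit:
{"name": "move_arm", "arguments": {
  "motion": "0 0 -0.1 0 0 0; 0 0 -0.2 0 0 0; 0 0 -0.3 0 0 0; 0 0 -0.3 0 0 0"
}}

```text
time: 8.28
tool_pos: [491.2, -180.4, -15.0]
tcp_rot: [-90.0, -0.0, 173.3]
ft_force: [-0.5, 0.1, 0.3]
finger_gap: -0.1
```

Emit:
{"name": "move_arm", "arguments": {
  "motion": "0 0 -0.1 0 0 0; 0 0 -0.2 0 0 0; 0 0 -0.3 0 0 0; 0 0 -0.3 0 0 0"
}}

```text
time: 8.62
tool_pos: [491.2, -180.5, -17.9]
tcp_rot: [-90.0, -0.0, 173.3]
ft_force: [0.8, 0.1, -0.8]
finger_gap: -0.0
```

Emit:
{"name": "move_arm", "arguments": {
  "motion": "0 0 -0.1 0 0 0; 0 0 -0.2 0 0 0; 0 0 -0.3 0 0 0; 0 0 -0.3 0 0 0"
}}

```text
time: 8.95
tool_pos: [491.2, -180.4, -21.0]
tcp_rot: [-90.0, -0.0, 173.2]
ft_force: [-0.2, -0.1, -1.0]
finger_gap: 0.2
```

Emit:
{"name": "move_arm", "arguments": {
  "motion": "0 0 -0.1 0 0 0; 0 0 -0.2 0 0 0; 0 0 -0.3 0 0 0; 0 0 -0.3 0 0 0"
}}

```text
time: 9.28
tool_pos: [491.2, -180.5, -24.0]
tcp_rot: [-90.0, -0.0, 173.3]
ft_force: [-0.0, -0.4, -0.2]
finger_gap: -0.3
```

Emit:
{"name": "move_arm", "arguments": {
  "motion": "0 0 -0.1 0 0 0; 0 0 -0.2 0 0 0; 0 0 -0.3 0 0 0; 0 0 -0.3 0 0 0"
}}

```text
time: 9.62
tool_pos: [491.2, -180.4, -26.9]
tcp_rot: [-90.0, -0.0, 173.3]
ft_force: [0.2, -0.6, -0.7]
finger_gap: -0.4
```

Run:
```python
from h import *
s=readout.sense();print(s['tool_pos'],s['joint_efforts'],s['ft_force'])
P=s['tool_pos']
b=snap('scene','s6')
u=proj(b,[P,P*[1,1,0]+[0,0,4]]);print(u)
x,y=333,360
A=cv2.resize(b['image'][y:y+90,x:x+120],None,fx=6,fy=6)
for p in u: cv2.circle(A,tuple(((p-[x,y]+.5)*6).astype(int)),3,(0,0,255),-1)
cv2.imwrite('pics/v7.png',A)
```

```text
[ 491.2261525  -180.43305703  -26.91734442] [-1.25679321e-02 -5.04594147e+01 -4.26760876e+01  2.80991196e-05
 -7.50136888e-02  3.14206466e-05] [ 0.24511064 -0.62925401 -0.68977052]
[[376.25416289 420.59718747]
 [378.2817604  413.44059005]]
```

View pics/v7.png

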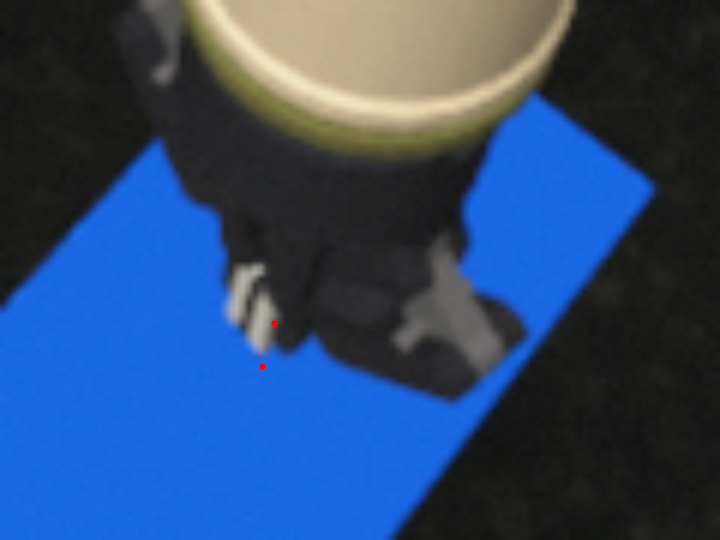

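Tip pair at crop (250,337). The view is steep here, so it says little about z. I'll carry on with the touch.

Emit:
{"name": "move_arm", "arguments": {
  "motion": "0 0 -0.1 0 0 0; 0 0 -0.2 0 0 0; 0 0 -0.3 0 0 0; 0 0 -0.3 0 0 0"
}}

```text
time: 10.0
tool_pos: [491.2, -180.4, -30.0]
tcp_rot: [-90.0, -0.0, 173.3]
ft_force: [0.1, -0.2, -0.6]
finger_gap: -0.2
```

Emit:
{"name": "move_arm", "arguments": {
  "motion": "0 0 -0.1 0 0 0; 0 0 -0.2 0 0 0; 0 0 -0.2 0 0 0"
}}

```text
time: 10.25
tool_pos: [491.2, -180.4, -32.0]
tcp_rot: [-90.0, -0.0, 173.3]
ft_force: [0.1, -0.1, -0.6]
finger_gap: 0.3
```

Emit:
{"name": "move_arm", "arguments": {
  "motion": "0 0 -0.1 0 0 0; 0 0 -0.2 0 0 0; 0 0 -0.2 0 0 0"
}}

```text
time: 10.5
tool_pos: [491.2, -180.5, -33.9]
tcp_rot: [-90.0, -0.0, 173.3]
ft_force: [-0.5, -0.4, 0.0]
finger_gap: -0.3
```

Emit:
{"name": "move_arm", "arguments": {
  "motion": "0 0 -0.1 0 0 0; 0 0 -0.2 0 0 0; 0 0 -0.2 0 0 0"
}}

```text
time: 10.75
tool_pos: [491.3, -180.5, -35.8]
tcp_rot: [-90.0, -0.0, 173.2]
ft_force: [0.0, 0.8, 1.5]
finger_gap: -0.0
```

Emit:
{"name": "move_arm", "arguments": {
  "motion": "0 0 -0.1 0 0 0; 0 0 -0.2 0 0 0; 0 0 -0.2 0 0 0"
}}

```text
time: 11.0
tool_pos: [491.4, -180.6, -36.0]
tcp_rot: [-90.0, -0.0, 173.3]
ft_force: [-9.2, 3.0, 19.1]
finger_gap: 0.4
```

Emit:
{"name": "move_arm", "arguments": {
  "motion": "0 0 -0.1 0 0 0; 0 0 -0.2 0 0 0; 0 0 -0.2 0 0 0"
}}

```text
time: 11.25
tool_pos: [491.5, -180.6, -36.1]
tcp_rot: [-90.0, -0.1, 173.3]
ft_force: [-19.6, 8.6, 41.7]
finger_gap: 0.1
```

Contact is at a reported z of −35.9 on the 4 mm mat. The true tip therefore stands 40 mm above the reported TCP, which agrees with the pictures. From here on, reported z = true z − 40.

Emit:
{"name": "move_arm", "arguments": {
  "motion": "0 0 15 0 0 0; 0 0 15 0 0 0; 0 0 15 0 0 0; 0 0 15 0 0 0; 11.2 26 15 0 0 0; 11.2 26 15 0 0 0; 11.2 26 15 0 0 0; 11.2 26 15 0 0 0; 11.2 26 15 0 0 0; 11.2 26 15 0 0 0",
  "fingers": 8.5
}}

```text
time: 12.08
tool_pos: [590.7, 51.0, 110.4]
tcp_rot: [-90.0, 0.0, 173.2]
ft_force: [0.8, -1.1, -0.0]
finger_gap: 85.3
```

Emit:
{"name": "move_arm", "arguments": {
  "motion": "0 0 0 0 0 0; 0 0 0 0 0 0; 0 0 0 0 0 0; 0 0 0 0 0 0; 0 0 0 0 0 0"
}}

```text
time: 12.5
tool_pos: [590.0, 47.7, 110.3]
tcp_rot: [-90.0, -0.0, 173.1]
ft_force: [-0.3, 0.6, 0.4]
finger_gap: 85.2
```

Emit:
{"name": "move_arm", "arguments": {
  "motion": "1.4 3.2 0 0 0 0; 1.4 3.2 0 0 0 0; 1.4 3.2 -10.8 0 0 0; 1.4 3.2 -10.8 0 0 0; 1.4 3.2 -10.8 0 0 0; 1.4 3.2 -10.8 0 0 0; 1.4 3.2 -10.8 0 0 0; 1.4 3.2 -10.8 0 0 0; 1.4 3.2 -10.8 0 0 0"
}}

```text
time: 13.25
tool_pos: [606.9, 80.8, 5.7]
tcp_rot: [-90.1, 0.3, 173.2]
ft_force: [0.1, 0.8, -0.2]
finger_gap: 85.1
```

Emit:
{"name": "move_arm", "arguments": {
  "motion": "0 0 0 0 0 0; 0 0 0 0 0 0; 0 0 0 0 0 0; 0 0 0 0 0 0; 0 0 0 0 0 0; 0 0 0 0 0 0; 0 0 0 0 0 0; 0 0 0 0 0 0; 0 0 0 0 0 0; 0 0 0 0 0 0",
  "fingers": 2,
  "squeeze": 25
}}

```text
time: 14.08
tool_pos: [604.7, 81.0, 2.9]
tcp_rot: [-90.0, 0.0, 173.2]
ft_force: [-1.4, -0.4, 5.9]
finger_gap: 32.2
```

Emit:
{"name": "move_arm", "arguments": {
  "motion": "0 0 3 0 0 0; 0 0 7 0 0 0; 0 0 11 0 0 0; -1 -6 11 0 0 0; -1.5 -10 11 0 0 0; -2.2 -14 11 0 0 0; -3 -18 11 0 0 0; -3.5 -21.5 11 0 0 0; -3.9 -23.5 11 0 0 0; -3.9 -23.5 11 0 0 0"
}}

```text
time: 14.92
tool_pos: [563.7, -159.5, 111.8]
tcp_rot: [-89.9, -0.0, 173.0]
ft_force: [-0.4, 0.3, 0.2]
finger_gap: 32.1
```

Emit:
{"name": "move_arm", "arguments": {
  "motion": "0 0 0 0 0 0; 0 0 0 0 0 0; 0 0 -3.5 0 0 0; 0 0 -7 0 0 0; 0 0 -9 0 0 0; 0 0 -10 0 0 0; 0 0 -10 0 0 0; 0 0 -10 0 0 0; 0 0 -10 0 0 0"
}}

```text
time: 15.67
tool_pos: [567.0, -153.9, 14.4]
tcp_rot: [-90.0, 0.2, 173.3]
ft_force: [-0.2, 0.0, 0.9]
finger_gap: 32.4
```

Emit:
{"name": "move_arm", "arguments": {
  "motion": "0 0 -0.5 0 0 0; 0 0 -1 0 0 0; 0 0 -1.3 0 0 0; 0 0 -1.4 0 0 0; 0 0 -1.4 0 0 0; 0 0 -1.4 0 0 0; 0 0 -1.4 0 0 0; 0 0 -1.4 0 0 0"
}}

```text
time: 16.33
tool_pos: [565.7, -154.1, -1.1]
tcp_rot: [-90.0, 0.1, 173.2]
ft_force: [-1.6, 1.2, 4.8]
finger_gap: 32.3
```

Emit:
{"name": "move_arm", "arguments": {
  "motion": "0 0 0 0 0 0; 0 0 0 0 0 0; 0 0 0 0 0 0; 0 0 0 0 0 0; 0 0 0 0 0 0; 0 0 3 0 0 0; 0 0 6 0 0 0; 0 0 9 0 0 0; 0 0 12 0 0 0; 0 0 12 0 0 0",
  "fingers": 8.5
}}

```text
time: 17.17
tool_pos: [569.4, -155.4, 126.1]
tcp_rot: [-89.9, 0.6, 173.3]
ft_force: [-0.1, -0.2, 1.2]
finger_gap: 85.1
```

Emit:
{"name": "move_arm", "arguments": {
  "motion": "-0.5 3 0 0 0 7; -1 6 0 0 0 14; -1.5 9 0 0 0 21; -2 12 0 0 0 28; -2.5 15 0 0 0 35; -3 18 0 0 0 42; -3.7 21 0 0 0 49; -4.3 24 0 0 0 56; -4.8 26.5 0 0 0 63; -5.2 28.7 0 0 0 70"
}}

```text
time: 18.0
tool_pos: [512.6, 134.9, 118.2]
tcp_rot: [-90.0, 0.0, -116.4]
ft_force: [0.2, -0.6, -0.5]
finger_gap: 84.6
```

Emit:
{"name": "move_arm", "arguments": {
  "motion": "0 0 0 0 0 7; 0 0 0 0 0 14; 0 0 0 0 0 20; 0 0 0 0 0 20; 0 0 0 0 0 20; 0 0 0 0 0 20; 0 0 0 0 0 20"
}}

```text
time: 18.58
tool_pos: [513.3, 132.9, 118.2]
tcp_rot: [-90.0, -0.0, -96.9]
ft_force: [0.5, -1.0, -0.1]
finger_gap: 84.9
```

Run:
```python
from h import *
s=readout.sense();print(s['tool_pos'],s['tcp_rot'],s['joint_pos'])
b=snap('scene','s7');cv2.imwrite('pics/v8.png',b['image'])
```

```text
[513.2909287  132.91394509 118.24438836] [-9.00035909e+01 -1.19756442e-03 -9.69130575e+01] [ 8.97637113e+00 -6.68883952e-01  1.01460780e+02 -1.71706019e-04
  7.92118853e+01  1.58894608e+01]
```

View pics/v8.png

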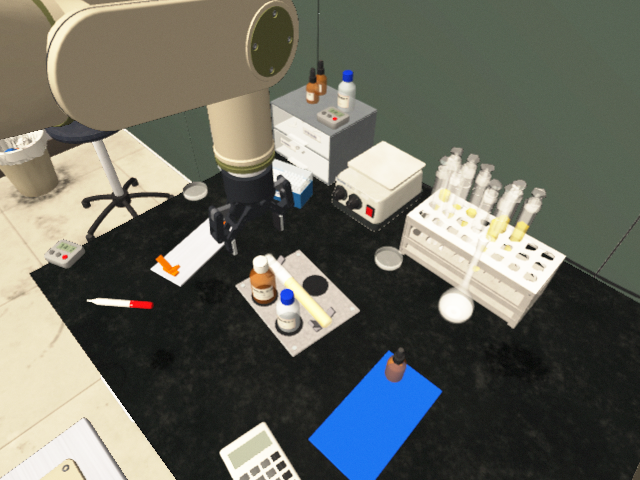

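The dropper stands upright on the mat at (396,366), its pad is empty, and the gripper is above the amber bottle. Next I descend and grip it.

Emit:
{"name": "move_arm", "arguments": {
  "motion": "0 0 -4 0 0 0; 0 0 -8 0 0 0; 0 0 -9.9 0 0 0; 0 0 -9.9 0 0 0; 0 0 -9.9 0 0 0; 0 0 -9.9 0 0 0; 0 0 -9.9 0 0 0; 0 0 -9.9 0 0 0"
}}

```text
time: 19.3
tool_pos: [515.3, 133.4, 21.7]
tcp_rot: [-89.8, 0.1, -96.8]
ft_force: [0.2, -0.4, -0.4]
finger_gap: 85.0
```

Emit:
{"name": "move_arm", "arguments": {
  "motion": "0 0 0 0 0 0; 0 0 0 0 0 0; 0 0 0 0 0 0; 0 0 0 0 0 0; 0 0 0 0 0 0; 0 0 0 0 0 0; 0 0 0 0 0 0; 0 0 0 0 0 0",
  "fingers": 3.5,
  "squeeze": 30
}}

```text
time: 19.97
tool_pos: [513.9, 133.2, 19.9]
tcp_rot: [-89.9, 0.0, -96.7]
ft_force: [0.7, -0.6, 6.2]
finger_gap: 47.8
```

Emit:
{"name": "move_arm", "arguments": {
  "motion": "0 0 3 0 0 0; 0 0 7 0 0 0; 0 0 11 0 0 0; -1.3 -4 12 0 0 0; -2.6 -8 12 0 0 0; -3.9 -12 12 0 0 0; -5.2 -16 12 0 0 0; -6.5 -20 12 0 0 0; -7.8 -24 12 0 0 0; -9 -27.5 12 0 0 0"
}}

```text
time: 20.8
tool_pos: [421.6, -143.3, 138.5]
tcp_rot: [-90.1, 0.0, -96.7]
ft_force: [0.2, -0.1, -1.8]
finger_gap: 47.2
```

Emit:
{"name": "move_arm", "arguments": {
  "motion": "-0.3 -1.3 0 0 0 0; -0.3 -1.3 0 0 0 0; -0.3 -1.3 0 0 0 0; -0.3 -1.3 -4 0 0 0; -0.3 -1.3 -7 0 0 0; -0.3 -1.3 -10 0 0 0; -0.3 -1.3 -11 0 0 0; -0.3 -1.3 -11 0 0 0; -0.3 -1.3 -11 0 0 0; -0.3 -1.3 -11 0 0 0"
}}

```text
time: 21.63
tool_pos: [422.0, -155.1, 31.4]
tcp_rot: [-89.8, -0.0, -96.7]
ft_force: [0.3, 0.3, -0.9]
finger_gap: 47.6
```

Target reported z is 15.2 (the grip's 19.2 less 4). The commanded z is now about 29.2.

Emit:
{"name": "move_arm", "arguments": {
  "motion": "0 0 -0.6 0 0 0; 0 0 -1.1 0 0 0; 0 0 -1.4 0 0 0; 0 0 -1.4 0 0 0; 0 0 -1.4 0 0 0; 0 0 -1.4 0 0 0; 0 0 -1.4 0 0 0"
}}

```text
time: 22.22
tool_pos: [420.8, -155.2, 15.8]
tcp_rot: [-89.9, -0.0, -96.8]
ft_force: [2.7, -0.8, 1.2]
finger_gap: 47.3
```

Emit:
{"name": "move_arm", "arguments": {
  "motion": "0 0 0 0 0 0; 0 0 0 0 0 0; 0 0 0 0 0 0; 0 0 0 0 0 0; 0 0 3 0 0 0; 0 0 6 0 0 0; 0 0 9 0 0 0; 0 0 12 0 0 0; 0 0 12 0 0 0; 0 0 12 0 0 0",
  "fingers": 8.5
}}

```text
time: 23.05
tool_pos: [421.8, -155.7, 137.6]
tcp_rot: [-89.8, -0.1, -96.7]
ft_force: [0.5, 0.3, -0.2]
finger_gap: 84.8
```

Emit:
{"name": "move_arm", "arguments": {
  "motion": "1.6 4 0 0 0 0; 3.2 8 0 0 0 0; 4.8 12 0 0 0 0; 6.4 16 0 0 0 0; 7.8 19 0 0 0 0; 8.3 20.5 0 0 0 0; 8.3 20.5 0 0 0 0; 8.3 20.5 0 0 0 0; 8.3 20.5 0 0 0 0; 8.3 20.5 0 0 0 0"
}}

```text
time: 23.88
tool_pos: [502.5, 48.9, 134.6]
tcp_rot: [-90.1, -0.0, -96.8]
ft_force: [0.6, -0.2, 1.0]
finger_gap: 85.2
```

Run:
```python
from h import *
s=readout.sense();print(s['tool_pos'],s['tcp_rot'])
b=snap('scene','s8');h=cv2.cvtColor(b['image'],cv2.COLOR_BGR2HSV)
m=cv2.inRange(h[280:325,265:310],(105,120,60),(130,255,255));p=cv2.minEnclosingCircle(max(cv2.findContours(m,0,2)[0],key=cv2.contourArea))[0]
print('clear cap now',p[0]+265,p[1]+280,'(was 286.5,296.5)')
cv2.imwrite('pics/v9.png',b['image'])
```

```text
[502.54904756  48.90151377 134.56688135] [-9.00719266e+01 -3.04098829e-02 -9.68248659e+01]
clear cap now 286.5 296.5 (was 286.5,296.5)
```

View pics/v9.png

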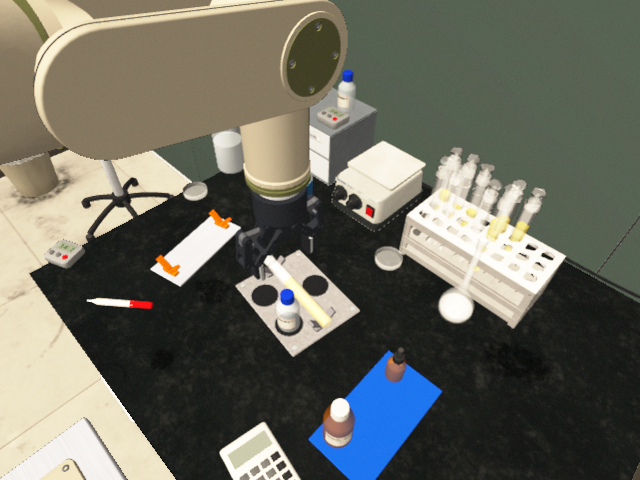

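Amber at (338,420) and dropper at (398,366) both stand on the mat. The clear bottle is undisturbed and the gripper is over it.

Emit:
{"name": "move_arm", "arguments": {
  "motion": "0 0 -4 0 0 0; 0 0 -8 0 0 0; 0 0 -12.1 0 0 0; 0 0 -12.1 0 0 0; 0 0 -12.1 0 0 0; 0 0 -12.1 0 0 0; 0 0 -12.1 0 0 0; 0 0 -12.1 0 0 0; 0 0 -12.1 0 0 0"
}}

```text
time: 24.68
tool_pos: [505.3, 50.0, 16.8]
tcp_rot: [-89.8, 0.0, -96.8]
ft_force: [0.4, -0.1, 0.6]
finger_gap: 85.2
```

Emit:
{"name": "move_arm", "arguments": {
  "motion": "0 0 0 0 0 0; 0 0 0 0 0 0; 0 0 0 0 0 0; 0 0 0 0 0 0; 0 0 0 0 0 0; 0 0 0 0 0 0; 0 0 0 0 0 0; 0 0 0 0 0 0",
  "fingers": 3.2,
  "squeeze": 30
}}

```text
time: 25.35
tool_pos: [503.5, 50.1, 14.5]
tcp_rot: [-90.0, 0.0, -96.7]
ft_force: [-0.4, -0.3, 3.5]
finger_gap: 42.1
```

Emit:
{"name": "move_arm", "arguments": {
  "motion": "0 0 3 0 0 0; 0 0 7 0 0 0; 0 0 11 0 0 0; -0.2 -4 12 0 0 0; -0.4 -8 12 0 0 0; -0.6 -12 12 0 0 0; -0.8 -16 12 0 0 0; -1 -20 12 0 0 0; -1.1 -24 12 0 0 0; -1.1 -26.2 12 0 0 0"
}}

```text
time: 26.18
tool_pos: [491.1, -215.8, 133.8]
tcp_rot: [-90.0, -0.1, -96.9]
ft_force: [0.5, 0.2, -0.4]
finger_gap: 42.6
```

Emit:
{"name": "move_arm", "arguments": {
  "motion": "0 0 0 0 0 0; 0 0 0 0 0 0; 0 0 0 0 0 0; 0 0 -4 0 0 0; 0 0 -7 0 0 0; 0 0 -10 0 0 0; 0 0 -11 0 0 0; 0 0 -11 0 0 0; 0 0 -11 0 0 0; 0 0 -11 0 0 0"
}}

```text
time: 27.02
tool_pos: [494.0, -212.2, 26.6]
tcp_rot: [-89.8, -0.1, -96.7]
ft_force: [-0.5, -1.6, 0.1]
finger_gap: 42.4
```

Emit:
{"name": "move_arm", "arguments": {
  "motion": "0 0 -0.6 0 0 0; 0 0 -1.1 0 0 0; 0 0 -1.4 0 0 0; 0 0 -1.4 0 0 0; 0 0 -1.4 0 0 0; 0 0 -1.4 0 0 0; 0 0 -1.4 0 0 0; 0 0 -1.4 0 0 0"
}}

```text
time: 27.68
tool_pos: [492.2, -212.0, 10.4]
tcp_rot: [-90.0, -0.0, -96.8]
ft_force: [-0.5, 0.6, -0.9]
finger_gap: 42.4
```

Emit:
{"name": "move_arm", "arguments": {
  "motion": "0 0 0 0 0 0; 0 0 0 0 0 0; 0 0 0 0 0 0; 0 0 0 0 0 0; 0 0 3 0 0 0; 0 0 6 0 0 0; 0 0 9 0 0 0; 0 0 12 0 0 0; 0 0 12 0 0 0; 0 0 12 0 0 0",
  "fingers": 8.5
}}

```text
time: 28.52
tool_pos: [494.1, -212.9, 133.1]
tcp_rot: [-89.7, -0.1, -96.7]
ft_force: [-0.1, -0.3, -1.0]
finger_gap: 85.0
```

Emit:
{"name": "move_arm", "arguments": {
  "motion": "0.9 4 0 0 0 0; 1.8 8 0 0 0 0; 2.7 12 0 0 0 0; 3.6 16 0 0 0 0; 4.5 20 0 0 0 0; 5.4 24 0 0 0 0; 6.2 27.5 0 0 0 0; 6.5 29.8 0 0 0 0; 6.5 29.8 0 0 0 0; 6.5 29.8 0 0 0 0"
}}

```text
time: 29.35
tool_pos: [556.1, 87.2, 128.5]
tcp_rot: [-90.2, -0.0, -96.6]
ft_force: [-0.2, 0.4, 0.1]
finger_gap: 84.7
```

Run:
```python
from h import *
s=readout.sense();print(s['tool_pos'],s['tcp_rot'])
a=snap('top','t9');b=snap('scene','s9')
cv2.imwrite('pics/v10.png',np.hstack([cv2.resize(a['image'][220:370,170:480],(400,194)),cv2.resize(b['image'][280:480,200:460],(390,300))[:194*0+300]][0:0]) if 0 else cv2.vconcat([cv2.resize(a['image'][220:370,170:480],(620,300)),cv2.resize(b['image'][330:480,230:540],(620,300))]))
```

```text
[556.1460343   87.18060457 128.4700675 ] [-9.01594740e+01 -4.14361759e-02 -9.65870520e+01]
```

View pics/v10.png

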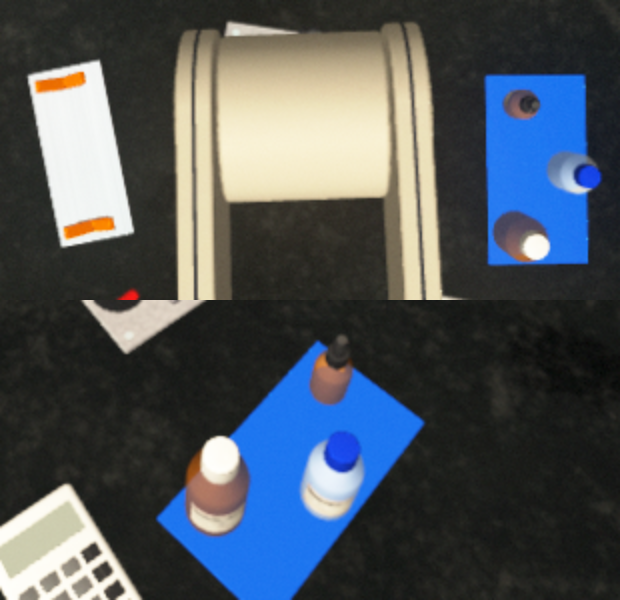

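All three bottles stand upright on the mat. Now for the tube.

Emit:
{"name": "move_arm", "arguments": {
  "motion": "0 0 -4 0 0 0; 0 0 -8 0 0 0; 0 0 -12 0 0 0; 0 0 -14 0 0 0; 0 0 -14 0 0 0; 0 0 -14 0 0 0; 0 0 -14 0 0 0; 0 0 -14 0 0 0; 0 0 -14 0 0 0; 0 0 -14 0 0 0"
}}

```text
time: 30.28
tool_pos: [558.9, 86.1, -7.7]
tcp_rot: [-89.8, 0.0, -96.8]
ft_force: [-0.1, 0.2, -0.8]
finger_gap: 85.1
```

Emit:
{"name": "move_arm", "arguments": {
  "motion": "-0.1 0 -1 0 0 0; -0.1 0 -1.5 0 0 0; -0.1 0 -1.5 0 0 0; -0.1 0 -1.5 0 0 0; -0.1 0 -1.5 0 0 0"
}}

```text
time: 30.7
tool_pos: [555.9, 86.1, -25.0]
tcp_rot: [-90.0, -0.0, -96.7]
ft_force: [0.2, 1.0, -0.5]
finger_gap: 85.1
```

Emit:
{"name": "move_arm", "arguments": {
  "motion": "0 0 0 0 0 0; 0 0 0 0 0 0; 0 0 0 0 0 0; 0 0 0 0 0 0; 0 0 0 0 0 0; 0 0 0 0 0 0; 0 0 0 0 0 0; 0 0 0 0 0 0; 0 0 0 0 0 0; 0 0 0 0 0 0",
  "fingers": 1.6,
  "squeeze": 30
}}

```text
time: 31.53
tool_pos: [557.7, 86.0, -23.8]
tcp_rot: [-89.8, 0.0, -96.8]
ft_force: [4.7, -0.2, 3.3]
finger_gap: 24.4
```

Emit:
{"name": "move_arm", "arguments": {
  "motion": "0 0 2 0 0 0; 0 0 5 0 0 0; 0 0 8 0 0 0; 0 0 11 0 0 0; -0.6 2.5 12 0 0 -7; -1.2 5 12 0 0 -14; -1.8 7.5 12 0 0 -21; -2.4 10 12 0 0 -28; -3 12.5 12 0 0 -35; -3.6 15 12 0 0 -42"
}}

```text
time: 32.37
tool_pos: [518.4, 236.9, 94.3]
tcp_rot: [-90.1, -0.2, -139.1]
ft_force: [0.7, 0.2, -0.6]
finger_gap: 24.7
```

Emit:
{"name": "move_arm", "arguments": {
  "motion": "-0.6 2.5 0 0 0 -7; -1.2 5 0 0 0 -14; -1.8 7.5 0 0 0 -21; -2.5 10.3 0 0 0 -27.7; -2.5 10.3 0 0 0 -27.7; -2.5 10.3 0 0 0 -27.7; -2.5 10.3 0 0 0 -27.7; -2.5 10.3 0 0 0 -27.7; -2.5 10.3 0 0 0 -27.7; -2.5 10.3 0 0 0 -27.7"
}}

```text
time: 33.2
tool_pos: [495.5, 338.1, 95.2]
tcp_rot: [-90.0, -0.0, -166.5]
ft_force: [-0.4, 0.3, -0.3]
finger_gap: 24.1
```

Run:
```python
from h import *
s=readout.sense();print(s['tool_pos'],s['tcp_rot'],s['joint_pos'],s['finger_gap'])
b=snap('scene','s10');a=snap('top','t10')
cv2.imwrite('pics/v11.png',cv2.hconcat([cv2.resize(b['image'][150:310,110:290],(450,400)),cv2.resize(a['image'][230:360,150:262],(345,400))]))
```

```text
[495.53985388 338.1295176   95.24964373] [-8.99895176e+01 -1.61724556e-02 -1.66488405e+02] [ 2.94153991e+01  1.10936074e+01  9.14429206e+01 -5.78712111e-03
  7.74818980e+01  1.05905058e+02] 24.136181291921115
```

View pics/v11.png

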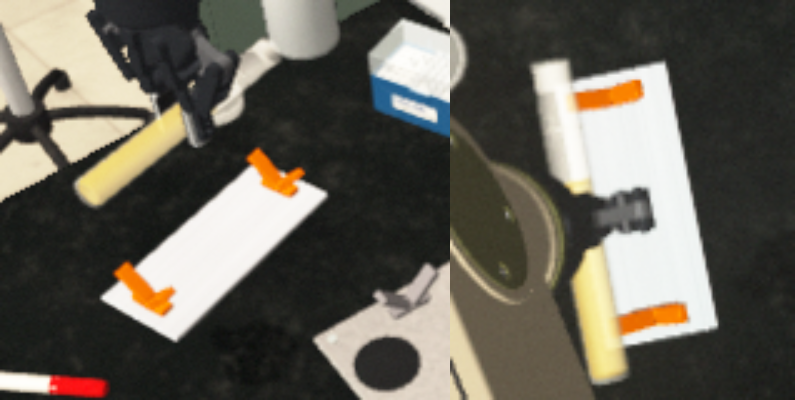

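The tube is held level and parallel to the cradle, with ends at top pixels about (183,252) and (200,351). I'll check its centre at its height.

Run:
```python
from h import *
a,b=load('t10'),load('s10')
s_=lambda p:np.array(p)/2.5+[110,150]
t=[[183.1,252.1],[200.3,350.9]]
print(np.round(plane(a,t,152),1),np.round(plane(a,t,152).mean(0),1))
print(np.round(plane(b,[s_((93,192))],152),1))
```

```text
[[590.1 358.7 152. ]
 [399.2 317.1 152. ]] [494.7 337.9 152. ]
[[399.3 313.1 152. ]]
```

Emit:
{"name": "move_arm", "arguments": {
  "motion": "0 0.05 -3 0 0 0; 0 0.05 -6 0 0 0; 0 0.05 -9 0 0 0; 0 0.05 -10 0 0 0; 0 0.05 -10 0 0 0; 0 0.05 -10 0 0 0; 0 0.05 -10 0 0 0; 0 0.05 -10 0 0 0"
}}

```text
time: 33.97
tool_pos: [497.2, 340.6, -2.0]
tcp_rot: [-90.1, 0.2, -166.4]
ft_force: [-0.2, -0.1, -0.4]
finger_gap: 24.3
```

Emit:
{"name": "move_arm", "arguments": {
  "motion": "0 0 -0.5 0 0 0; 0 0 -1 0 0 0; 0 0 -1.5 0 0 0; 0 0 -1.9 0 0 0; 0 0 -1.9 0 0 0; 0 0 -1.9 0 0 0; 0 0 -1.9 0 0 0; 0 0 -1.9 0 0 0"
}}

```text
time: 34.63
tool_pos: [495.4, 338.8, -23.9]
tcp_rot: [-89.9, -0.0, -166.5]
ft_force: [0.9, -4.7, 2.5]
finger_gap: 24.5
```

Emit:
{"name": "move_arm", "arguments": {
  "motion": "0 0 0 0 0 0; 0 0 0 0 0 0; 0 0 0 0 0 0; 0 0 0 0 0 0; 0 0 0 0 0 0; 0 0 0 0 0 0; 0 0 3 0 0 0; 0 0 7 0 0 0; 0 0 11 0 0 0; 0 0 15 0 0 0",
  "fingers": 8.5
}}

```text
time: 35.47
tool_pos: [494.6, 339.4, 127.6]
tcp_rot: [-90.0, -0.1, -166.4]
ft_force: [0.8, 0.8, -0.1]
finger_gap: 85.2
```

Emit:
{"name": "move_arm", "arguments": {
  "motion": "0.6 -4 0 0 0 -3; 1.1 -8 0 0 0 -6; 1.7 -12 0 0 0 -9; 2.2 -16 0 0 0 -12; 2.6 -20 0 0 0 -15; 3.2 -24 0 0 0 -18; 3.8 -28 0 0 0 -20.2; 4.4 -32 0 0 0 -20.2; 5 -36 0 0 0 -20.2; 5.6 -40 0 0 0 -20.2"
}}

```text
time: 36.3
tool_pos: [551.3, -62.3, 126.6]
tcp_rot: [-90.0, 0.0, 173.4]
ft_force: [0.7, 0.9, -0.1]
finger_gap: 85.1
```

Run:
```python
from h import *
s=readout.sense();print(s['tool_pos'],s['tcp_rot'])
a=snap('top','t11');b=snap('scene','s11')
cv2.imwrite('pics/v12.png',cv2.hconcat([cv2.resize(b['image'][180:300,120:260],(467,400)),cv2.resize(a['image'][235:355,165:260],(317,400))]))
# tube yellow+white in top: end extents along cradle axis
h=cv2.cvtColor(a['image'],cv2.COLOR_BGR2HSV)[240:350,175:245]
m=cv2.inRange(h,(20,50,120),(35,255,255));c=max(cv2.findContours(m,0,1)[0],key=cv2.contourArea)+np.array([175,240])
r_=cv2.boxPoints(cv2.minAreaRect(c));P=plane(a,r_,32);print('yellow box',np.round(P[:,:2],1).tolist(),np.round(P.mean(0),1))
```

```text
[551.27914625 -62.34228393 126.60305408] [-9.00071146e+01  3.71174942e-02  1.73355500e+02]
yellow box [[516.2, 354.8], [521.5, 331.0], [399.3, 303.0], [394.0, 326.7]] [457.7 328.9  32. ]
```

By colour, the tube in the cradle is centred near (497,338) with axis yaw 12.9°, so it is in place. Now back for the dropper.

Emit:
{"name": "move_arm", "arguments": {
  "motion": "0.6 -4 0 0 0 0; 1.2 -8 0 0 0 0; 1.4 -9.2 0 0 0 0; 1.4 -9.2 0 0 0 0; 1.4 -9.2 0 0 0 0; 1.4 -9.2 0 0 0 0; 1.4 -9.2 0 0 0 0"
}}

```text
time: 36.98
tool_pos: [565.2, -150.8, 126.3]
tcp_rot: [-90.0, -0.0, 173.4]
ft_force: [-0.2, 1.2, -0.2]
finger_gap: 84.8
```

Emit:
{"name": "move_arm", "arguments": {
  "motion": "0 -0.4 -4 0 0 0; 0 -0.4 -8 0 0 0; 0 -0.4 -12 0 0 0; 0 -0.4 -12.7 0 0 0; 0 -0.4 -12.7 0 0 0; 0 -0.4 -12.7 0 0 0; 0 -0.4 -12.7 0 0 0; 0 -0.4 -12.7 0 0 0; 0 -0.4 -12.7 0 0 0"
}}

```text
time: 37.73
tool_pos: [567.4, -157.1, 2.2]
tcp_rot: [-89.9, 0.3, 173.4]
ft_force: [0.2, 0.1, -0.1]
finger_gap: 85.3
```

Emit:
{"name": "move_arm", "arguments": {
  "motion": "0 0 0 0 0 0; 0 0 0 0 0 0; 0 0 0 0 0 0; 0 0 0 0 0 0; 0 0 0 0 0 0; 0 0 0 0 0 0; 0 0 0 0 0 0; 0 0 0 0 0 0; 0 0 0 0 0 0; 0 0 0 0 0 0",
  "fingers": 2,
  "squeeze": 25
}}

```text
time: 38.57
tool_pos: [565.4, -156.4, -0.6]
tcp_rot: [-90.0, 0.0, 173.4]
ft_force: [-0.4, 0.7, 2.1]
finger_gap: 32.5
```

Emit:
{"name": "move_arm", "arguments": {
  "motion": "0 0 3 0 0 0; 0 0 7 0 0 0; 0 0 11 0 0 0; 0.7 4 12 0 0 0; 1.4 8 12 0 0 0; 2.1 12 12 0 0 0; 2.8 16 12 0 0 0; 3.3 19.5 12 0 0 0; 3.9 23.6 12 0 0 0; 3.9 23.6 12 0 0 0"
}}

```text
time: 39.4
tool_pos: [604.2, 86.8, 119.0]
tcp_rot: [-90.2, -0.0, 173.7]
ft_force: [0.8, -0.0, -0.6]
finger_gap: 31.9
```

Emit:
{"name": "move_arm", "arguments": {
  "motion": "0 0 0 0 0 0; 0 0 0 0 0 0; 0 0 -4 0 0 0; 0 0 -8 0 0 0; 0 0 -10.5 0 0 0; 0 0 -10.5 0 0 0; 0 0 -10.5 0 0 0; 0 0 -10.5 0 0 0; 0 0 -10.5 0 0 0; 0 0 -10.5 0 0 0"
}}

```text
time: 40.23
tool_pos: [606.6, 79.3, 17.3]
tcp_rot: [-90.0, 0.3, 173.3]
ft_force: [0.7, -0.9, -0.5]
finger_gap: 32.5
```

Emit:
{"name": "move_arm", "arguments": {
  "motion": "0 0 -0.5 0 0 0; 0 0 -0.8 0 0 0; 0 0 -1.1 0 0 0; 0 0 -1.1 0 0 0; 0 0 -1.1 0 0 0; 0 0 -1.1 0 0 0; 0 0 -1.1 0 0 0; 0 0 -1.1 0 0 0"
}}

```text
time: 40.9
tool_pos: [604.2, 79.6, 3.2]
tcp_rot: [-90.0, -0.0, 173.4]
ft_force: [0.9, 0.3, -0.1]
finger_gap: 32.0
```

Emit:
{"name": "move_arm", "arguments": {
  "motion": "0 0 -0.1 0 0 0; 0 0 -0.1 0 0 0; 0 0 -0.1 0 0 0"
}}

```text
time: 41.15
tool_pos: [604.6, 79.6, 3.1]
tcp_rot: [-90.0, 0.0, 173.4]
ft_force: [-1.6, -0.2, 6.2]
finger_gap: 32.1
```

Emit:
{"name": "move_arm", "arguments": {
  "motion": "0 0 0 0 0 0; 0 0 0 0 0 0; 0 0 0 0 0 0; 0 0 0 0 0 0; 0 0 0 0 0 0; 0 0 3 0 0 0; 0 0 6 0 0 0; 0 0 9 0 0 0; 0 0 12 0 0 0; 0 0 13 0 0 0",
  "fingers": 8.5
}}

```text
time: 41.98
tool_pos: [607.1, 79.7, 138.1]
tcp_rot: [-90.1, 0.4, 173.4]
ft_force: [1.7, 0.1, 0.7]
finger_gap: 85.2
```

Emit:
{"name": "move_arm", "arguments": {
  "motion": "-1.5 -4 0 0 0 7; -3 -7 0 0 0 14; -4.5 -10 0 0 0 21; -6 -12.5 0 0 0 28; -8 -15 0 0 0 35; -10 -17 0 0 0 42; -12 -19 0 0 0 49; -14 -21 0 0 0 56; -16 -22.5 0 0 0 63; -18.4 -23.5 0 0 0 70"
}}

```text
time: 42.82
tool_pos: [419.3, -156.6, 131.8]
tcp_rot: [-90.0, -0.0, -116.3]
ft_force: [0.6, 0.4, -0.3]
finger_gap: 85.0
```

Emit:
{"name": "move_arm", "arguments": {
  "motion": "0 0 0 0 0 7; 0 0 0 0 0 14; 0 0 0 0 0 19.8; 0 0 0 0 0 19.8; 0 0 0 0 0 19.8; 0 0 0 0 0 19.8; 0 0 0 0 0 19.8"
}}

```text
time: 43.4
tool_pos: [420.3, -155.3, 132.1]
tcp_rot: [-90.0, 0.0, -97.0]
ft_force: [0.4, -0.4, 0.1]
finger_gap: 84.8
```

Emit:
{"name": "move_arm", "arguments": {
  "motion": "0 0 -4 0 0 0; 0 0 -8 0 0 0; 0 0 -11.6 0 0 0; 0 0 -11.6 0 0 0; 0 0 -11.6 0 0 0; 0 0 -11.6 0 0 0; 0 0 -11.6 0 0 0; 0 0 -11.6 0 0 0"
}}

```text
time: 44.07
tool_pos: [422.5, -156.5, 19.1]
tcp_rot: [-89.7, -0.1, -96.9]
ft_force: [0.9, -0.0, -0.6]
finger_gap: 85.0
```

Emit:
{"name": "move_arm", "arguments": {
  "motion": "0 0 0 0 0 0; 0 0 0 0 0 0; 0 0 0 0 0 0; 0 0 0 0 0 0; 0 0 0 0 0 0; 0 0 0 0 0 0; 0 0 0 0 0 0; 0 0 0 0 0 0",
  "fingers": 3.5,
  "squeeze": 30
}}

```text
time: 44.73
tool_pos: [420.9, -155.7, 17.1]
tcp_rot: [-89.9, -0.0, -96.8]
ft_force: [-0.3, -0.6, 6.3]
finger_gap: 47.3
```

Emit:
{"name": "move_arm", "arguments": {
  "motion": "0 0 3 0 0 0; 0 0 7 0 0 0; 0 0 11 0 0 0; 1.3 4 12 0 0 0; 2.6 8 12 0 0 0; 3.9 12 12 0 0 0; 5.2 16 12 0 0 0; 6.4 20 12 0 0 0; 7.7 24 12 0 0 0; 9.3 28 12 0 0 0"
}}

```text
time: 45.57
tool_pos: [510.9, 122.5, 135.6]
tcp_rot: [-90.1, -0.0, -96.8]
ft_force: [0.3, -1.0, -1.3]
finger_gap: 47.3
```

Emit:
{"name": "move_arm", "arguments": {
  "motion": "0 0.8 0 0 0 0; 0 0.8 0 0 0 0; 0 0.8 0 0 0 0; 0 0.8 -4 0 0 0; 0 0.8 -8 0 0 0; 0 0.8 -10.5 0 0 0; 0 0.8 -10.5 0 0 0; 0 0.8 -10.5 0 0 0; 0 0.8 -10.5 0 0 0; 0 0.8 -10.5 0 0 0"
}}

```text
time: 46.4
tool_pos: [513.9, 128.0, 34.3]
tcp_rot: [-89.7, 0.1, -96.9]
ft_force: [0.4, 0.4, -2.1]
finger_gap: 47.4
```

Emit:
{"name": "move_arm", "arguments": {
  "motion": "0.1 0.5 0 0 0 0; 0.1 0.5 0 0 0 0; 0.1 0.5 -0.4 0 0 0; 0.1 0.5 -0.8 0 0 0; 0.1 0.5 -1 0 0 0; 0.1 0.5 -1 0 0 0; 0.1 0.5 -1 0 0 0; 0.1 0.5 -1 0 0 0"
}}

```text
time: 47.07
tool_pos: [512.3, 133.2, 21.0]
tcp_rot: [-90.0, -0.0, -96.8]
ft_force: [0.4, 0.2, -1.5]
finger_gap: 47.4
```

Emit:
{"name": "move_arm", "arguments": {
  "motion": "0.1 0 -0.1 0 0 0; 0.1 0 -0.15 0 0 0; 0.1 0 -0.15 0 0 0; 0.1 0 -0.15 0 0 0"
}}

```text
time: 47.4
tool_pos: [513.2, 133.3, 20.7]
tcp_rot: [-90.1, -0.0, -96.8]
ft_force: [-5.1, -0.6, 9.7]
finger_gap: 47.5
```

Emit:
{"name": "move_arm", "arguments": {
  "motion": "0 0 0 0 0 0; 0 0 0 0 0 0; 0 0 0 0 0 0; 0 0 0 0 0 0; 0 0 0 0 0 0; 0 0 3 0 0 0; 0 0 6 0 0 0; 0 0 9 0 0 0; 0 0 12 0 0 0; 0 0 12 0 0 0",
  "fingers": 8.5
}}

```text
time: 48.23
tool_pos: [517.7, 134.0, 147.3]
tcp_rot: [-89.4, 0.2, -96.8]
ft_force: [1.0, 0.8, 0.5]
finger_gap: 85.4
```

Emit:
{"name": "move_arm", "arguments": {
  "motion": "-0.3 -4 0 0 0 0; -0.6 -8 0 0 0 0; -0.8 -12 0 0 0 0; -1 -16 0 0 0 0; -1.3 -20 0 0 0 0; -1.5 -24 0 0 0 0; -1.8 -28 0 0 0 0; -2 -31.5 0 0 0 0; -2.1 -34.5 0 0 0 0; -2.1 -34.5 0 0 0 0"
}}

```text
time: 49.07
tool_pos: [491.8, -217.0, 139.7]
tcp_rot: [-90.0, -0.1, -97.1]
ft_force: [-0.1, 0.4, -0.7]
finger_gap: 84.8
```

Emit:
{"name": "move_arm", "arguments": {
  "motion": "0 0 0 0 0 0; 0 0 0 0 0 0; 0 0 0 0 0 0; 0 0 0 0 0 0"
}}

```text
time: 49.4
tool_pos: [492.8, -210.5, 139.7]
tcp_rot: [-90.0, 0.0, -96.8]
ft_force: [-0.9, 0.3, -0.3]
finger_gap: 85.2
```

Emit:
{"name": "move_arm", "arguments": {
  "motion": "0 -0.1 -4 0 0 0; 0 -0.1 -8 0 0 0; 0 -0.1 -12 0 0 0; 0 -0.1 -12.9 0 0 0; 0 -0.1 -12.9 0 0 0; 0 -0.1 -12.9 0 0 0; 0 -0.1 -12.9 0 0 0; 0 -0.1 -12.9 0 0 0; 0 -0.1 -12.9 0 0 0"
}}

```text
time: 50.15
tool_pos: [494.5, -213.7, 13.5]
tcp_rot: [-89.8, -0.1, -96.8]
ft_force: [-0.9, -0.5, 0.6]
finger_gap: 85.4
```

Emit:
{"name": "move_arm", "arguments": {
  "motion": "0 0 0 0 0 0; 0 0 0 0 0 0; 0 0 0 0 0 0; 0 0 0 0 0 0; 0 0 0 0 0 0; 0 0 0 0 0 0; 0 0 0 0 0 0; 0 0 0 0 0 0; 0 0 0 0 0 0",
  "fingers": 3.2,
  "squeeze": 30
}}

```text
time: 50.9
tool_pos: [492.7, -212.9, 11.2]
tcp_rot: [-90.0, -0.0, -96.9]
ft_force: [-0.6, 0.8, 4.7]
finger_gap: 42.4
```

Emit:
{"name": "move_arm", "arguments": {
  "motion": "0 0 3 0 0 0; 0 0 7 0 0 0; 0 0 11 0 0 0; 0.2 4 12 0 0 0; 0.4 8 12 0 0 0; 0.6 12 12 0 0 0; 0.8 16 12 0 0 0; 0.9 20 12 0 0 0; 1 23.5 12 0 0 0; 1.1 26.2 12 0 0 0"
}}

```text
time: 51.73
tool_pos: [502.8, 52.1, 130.3]
tcp_rot: [-90.0, 0.0, -96.8]
ft_force: [0.6, -0.5, -0.7]
finger_gap: 42.2
```

Emit:
{"name": "move_arm", "arguments": {
  "motion": "0 0 0 0 0 0; 0 0 0 0 0 0; 0 0 0 0 0 0; 0 0 -4 0 0 0; 0 0 -8 0 0 0; 0 0 -10.5 0 0 0; 0 0 -10.5 0 0 0; 0 0 -10.5 0 0 0; 0 0 -10.5 0 0 0; 0 0 -10.5 0 0 0"
}}

```text
time: 52.57
tool_pos: [506.0, 48.7, 28.6]
tcp_rot: [-89.8, 0.0, -96.9]
ft_force: [0.0, 1.1, -0.3]
finger_gap: 42.4
```

Emit:
{"name": "move_arm", "arguments": {
  "motion": "0 0 0 0 0 0; 0 0 -0.4 0 0 0; 0 0 -0.8 0 0 0; 0 0 -1 0 0 0; 0 0 -1 0 0 0; 0 0 -1 0 0 0; 0 0 -1 0 0 0"
}}

```text
time: 53.15
tool_pos: [503.4, 49.4, 15.7]
tcp_rot: [-90.0, -0.0, -96.8]
ft_force: [0.4, -0.4, -0.5]
finger_gap: 42.3
```

Not yet in contact (expected near 15.2), so I go a touch lower, release, and retreat up and back, clear of the view.

Emit:
{"name": "move_arm", "arguments": {
  "motion": "0 0 -0.1 0 0 0; 0 0 -0.15 0 0 0; 0 0 -0.15 0 0 0; 0 0 -0.15 0 0 0"
}}

```text
time: 53.48
tool_pos: [503.8, 49.4, 15.2]
tcp_rot: [-90.0, 0.0, -96.8]
ft_force: [-3.5, 0.9, 6.0]
finger_gap: 42.2
```

Emit:
{"name": "move_arm", "arguments": {
  "motion": "0 0 0 0 0 0; 0 0 0 0 0 0; 0 0 0 0 0 0; 0 0 0 0 0 0; 0 0 0 0 0 0; 0 0 3 0 0 0; 0 0 6 0 0 0; 0 0 9 0 0 0; 0 0 13 0 0 0; 0 0 17 0 0 0",
  "fingers": 8.5
}}

```text
time: 54.32
tool_pos: [502.6, 49.3, 185.1]
tcp_rot: [-90.1, -0.0, -96.9]
ft_force: [1.2, 0.4, 0.1]
finger_gap: 85.3
```

Emit:
{"name": "move_arm", "arguments": {
  "motion": "-1 -4 0 0 0 0; -2 -8 0 0 0 0; -3 -12 0 0 0 0; -4 -16 0 0 0 0; -5 -20 0 0 0 0; -6 -24 0 0 0 0; -7 -28 0 0 0 0; -8 -32 0 0 0 0; -9 -36 0 0 0 0; -9 -36 0 0 0 0"
}}

```text
time: 55.15
tool_pos: [410.9, -317.1, 184.2]
tcp_rot: [-90.0, -0.2, -97.2]
ft_force: [-0.8, -0.3, -0.1]
finger_gap: 85.0
```

Run:
```python
from h import *
np.set_printoptions(precision=1,suppress=True)
s=readout.sense();print(s['time'],s['tool_pos'],s['ft_force'])
T,S=snap('top','t12'),snap('scene','s12')
def cap(s,lo,hi,roi):
    x0,y0,x1,y1=roi;h=cv2.cvtColor(s['image'],cv2.COLOR_BGR2HSV)[y0:y1,x0:x1]
    m=cv2.morphologyEx(cv2.inRange(h,np.array(lo),np.array(hi)),cv2.MORPH_CLOSE,np.ones((3,3)))
    c=max(cv2.findContours(m,0,1)[0],key=cv2.contourArea);return np.array(cv2.minEnclosingCircle(c)[0])+[x0,y0]
B=((105,120,60),(130,255,255));W=((0,0,170),(180,70,255))
for n,k,rt,rs in(('clear',B,(320,275,360,320),(265,275,312,330)),('amber',W,(285,280,315,305),(250,248,272,275))):
    a,b=cap(load('top0'),*k,rt),cap(T,*k,rt);c,d=cap(load('scene0'),*k,rs),cap(S,*k,rs)
    print(n,a,b,c,d,'moved',(tri(T,[b],S,[d])-tri(T,[a],S,[c]))[0])
cv2.imwrite('pics/v13.png',cv2.vconcat([cv2.resize(T['image'][220:350,170:400],(530,300)),cv2.resize(S['image'][200:360,140:423],(530,300))]))
```

```text
55.15 [ 410.9 -317.1  184.2] [-0.8 -0.3 -0.1]Traceback (most recent call last):
  File "<stdin>", line 11, in <module>
  File "<stdin>", line 8, in cap
ValueError: max() iterable argument is empty
```

The arm occludes a view, so I'll retreat towards the start pose, kept high.

Emit:
{"name": "move_arm", "arguments": {
  "motion": "0 0 4 0 0 0; 0 0 8 0 0 0; 0 0 12 0 0 0; -2.5 -3.3 15 0 0 0; -5 -6.6 15 0 0 0; -7.5 -10 15 0 0 0; -10 -13.3 15 0 0 0; -12.5 -16.6 15 0 0 0; -15 -20 15 0 0 0; -17.4 -23.3 15 0 0 0"
}}

```text
time: 56.08
tool_pos: [243.9, -538.0, 334.5]
tcp_rot: [-90.0, 0.0, -96.7]
ft_force: [0.8, 0.3, 0.2]
finger_gap: 85.1
```

Run:
```python
from h import *
np.set_printoptions(precision=1,suppress=True)
s=readout.sense();print(s['time'],s['tool_pos'],s['ft_force'])
T,S=snap('top','t13'),snap('scene','s13')
cv2.imwrite('pics/v14.png',cv2.vconcat([cv2.resize(T['image'][220:350,170:400],(530,300)),cv2.resize(S['image'][200:360,140:423],(530,300))]))
def cap(s,lo,hi,roi):
    x0,y0,x1,y1=roi;h=cv2.cvtColor(s['image'],cv2.COLOR_BGR2HSV)[y0:y1,x0:x1]
    m=cv2.morphologyEx(cv2.inRange(h,np.array(lo),np.array(hi)),cv2.MORPH_CLOSE,np.ones((3,3)))
    c=max(cv2.findContours(m,0,1)[0],key=cv2.contourArea);return np.array(cv2.minEnclosingCircle(c)[0])+[x0,y0]
B=((105,120,60),(130,255,255));W=((0,0,170),(180,70,255))
for n,k,rt,rs in(('clear',B,(325,280,355,315),(270,280,310,325)),('amber',W,(285,280,315,305),(250,252,268,275)),('dropper',((3,120,60),(16,255,200)),(312,235,340,262),(300,252,332,300))):
    try:
        a,b=cap(load('top0'),*k,rt),cap(T,*k,rt);c,d=cap(load('scene0'),*k,rs),cap(S,*k,rs)
        print(n,a,b,c,d,'moved',(tri(T,[b],S,[d])-tri(T,[a],S,[c]))[0])
    except ValueError as e: print(n,e)
```

```text
56.0833 [ 243.9 -538.   334.5] [0.8 0.3 0.2]
clear [338.3 298.8] [338.6 299.2] [286.5 296.5] [286.1 296.7] moved [-1.  -0.4  0.8  0.3]
amber [299.5 292. ] [290.7 292. ] [262.6 263.7] [258.9 264.7] moved [  0.4  17.5 -18.    2. ]
dropper [325.2 251.1] [325. 251.] [315.5 278.8] [315.  278.4] moved [-0.1  0.7  0.8  0.8]
```

View pics/v14.png

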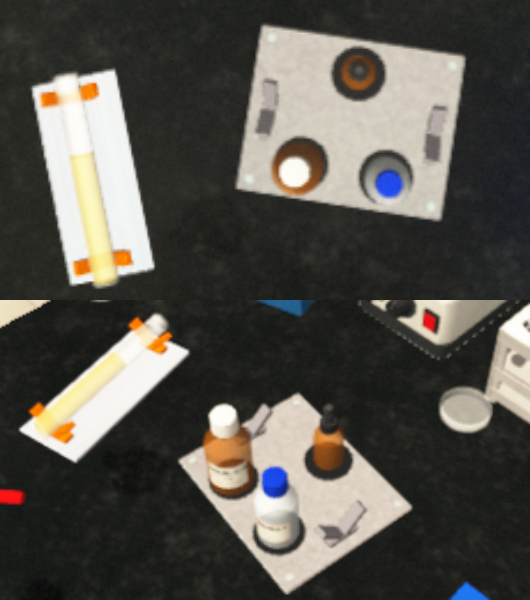

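All bottles stand upright on their pads and the tube lies in both orange notches. The amber reading of a 17 mm shift looks like a mask merging with the stand, because the cap is at about (298,294) by eye. I'll re-measure with a tighter mask.

Run:
```python
from h import *
np.set_printoptions(precision=1,suppress=True)
def cap(s,roi):
    x0,y0,x1,y1=roi;im=s['image'][y0:y1,x0:x1]
    n,l,st,c=cv2.connectedComponentsWithStats((im.min(2)>215).astype(np.uint8));i=1+st[1:,4].argmax();return c[i]+[x0,y0],st[i,4]
R={'top':(286,278,314,306),'scene':(248,250,274,278)}
p={k:cap(load(f),R[k[:-1]] ) for k,f in(('top0','top0'),('top1','t13'),('scene0','scene0'),('scene1','s13'))};print(p)
T,S=load('top0'),load('scene0')
print(tri(T,[p['top0'][0]],S,[p['scene0'][0]]),tri(T,[p['top1'][0]],S,[p['scene1'][0]]))
# tube in the cradle
a=load('t13');m=cv2.inRange(cv2.cvtColor(a['image'],cv2.COLOR_BGR2HSV)[240:350,175:245],(20,50,120),(35,255,255))
c=max(cv2.findContours(m,0,1)[0],key=cv2.contourArea)+np.array([175,240]);print('yellow part',plane(a,cv2.boxPoints(cv2.minAreaRect(c)),32)[:,:2].tolist())
# crop ends: (66,80),(106,280) in v14
e=np.array([[66,80],[106,280]])*[230/530,130/300]+[170,220];P=plane(a,e,32);print('ends',P,P.mean(0))
```

```text
{'top0': (array([297.8, 293.5]), np.int32(112)), 'top1': (array([297.4, 294.3]), np.int32(115)), 'scene0': (array([263. , 261.8]), np.int32(210)), 'scene1': (array([257.9, 262.5]), np.int32(143))}
[[515.6 131.9 109.1   3.8]] [[510.9 135.2 108.2   3.6]]
yellow part [[516.1264376564442, 355.16178244143725], [521.4569820987579, 331.33807406908335], [399.34035654787743, 303.020736576273], [393.95618211050476, 326.71927210588285]]
ends [[588.6 360.2  32. ]
 [398.8 314.1  32. ]] [493.7 337.2  32. ]
```

```bash
python3 -c "
from h import *
print(readout.sense()['qd'], r.hand_in())"
```

```text
the job is handed in; nothing more can be done
[ 4.30289324 -2.69664755  2.16905055  2.37387072  1.3525874   3.8832507 ] None
```

The job is done and handed in at about 56 s of the 131 s allowed. I moved all three bottles to the mat, laid the tube in the cradle, then stood each bottle back on its own pad. No verdict is reported, so what follows is my own measurement.

**What the last checks showed**
- **Tube:** it lies in both orange notches, about 1–3 mm from the cradle's middle and within about 1° of the notches.
- **Bottles:** all three stand upright on their own pads. Compared with the start, the clear bottle has moved about 1 mm, the dropper about 1 mm and the amber about 2 mm.
- **Flask:** the arm never came near it. It was still standing in my last full view, taken partway through; I did not check it again at the end.

**What disagreed or is less certain**
- **Tool height:** the reported tool point is 40 mm lower than the real finger tips. I found this in the pictures and confirmed it by pressing the closed fingers on the mat, which peaked at about 42 N vertically (roughly 47 N in all). The job fails above 40 N if the arm or gripper body presses that hard. Only the finger tips touched, but I can't tell how that was judged.
- **Amber bottle:** one automatic check said it had moved 17 mm, because its mask had merged with the pale stand. A tighter mask in both views gave about 6 mm, but the starting scene image was spoiled by the white tube end beside the cap. The top view alone gives about 2 mm, which I take as the right figure.
- **Hand-in:** the arm was still settling, at a few degrees per second, but well away from everything.

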